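# Wedge up the draining tray

## Robot

A 7-joint arm with a two-finger parallel gripper is mounted at the origin on a cart in front of the work surface, level with it; the furniture and walls round the work are solid. World frame = base frame: x ahead of the robot, y to its left, z up, the work surface at z = 0. Lengths are in m, angles in rad, forces in N, time in s.
With the tool pointing down it reaches from about 0.425 to 0.875 m from the base axis. Payload 4.7 kg.
Tool frame: the origin (TCP) lies midway between the tips of the shut fingers; the grasp point (between the pads) lies 19 mm behind it; z points along the fingers, y is the direction in which the jaws open and shut (so a half turn about z gives the same grasp; the last joint's range is limited). The gripper opens to 87 mm and grips with 3 to 60 N. Pads are 19 mm wide; open, the fingers measure 117 mm over their backs; the gripper's body (75 mm by 190 mm) begins 51 mm behind the grasp point.
Start: joints at [1.273, 0.321, -0.07, 1.45, 0.023, 1.371, -0.057], TCP at [0.199, -0.619, 0.223] pointing down, gripper open.
Joint ranges: [-2.86, 2.86], [-0.3, 2.09], [-1.38, 1.24], [0.06, 2.45], [-1.56, 4.7], [0.09, 2.05], [-2.69, 2.69]. Speed limits (rad/s): [2.57, 2.57, 3.14, 3.14, 3.14, 3.14, 3.14].

## Interface

Orientations are given as a rotation vector (axis times angle).
In Python, from bench import * gives the robot as it stands. The module is installed in compiled form; this text tells all that it offers.
- The arm moves only by the tool play_rows, never from a script. Its argument "series" is one flat list of numbers, 7 for each row, row after row: the opening in per cent of the stroke, from 0 (shut) to 100 (fully open), then the shift along the tool's x, y, z in m, then the turn, a rotation vector about the tool's x, y, z in degrees. In form: [fingers, tx, ty, tz, rx, ry, rz, fingers, tx, ty, tz, rx, ry, rz, ...]. A call has 1 to 10 rows; each row is the pose to reach, as a shift and turn from the pose commanded when the call began, along the tool's axes at that moment; what a row does not reach only later rows make up. A row lasts 1/12 s, in which the tool goes at most 41.7 mm and 7.16 degrees, less where a joint would pass 70% of its speed; a pose out of reach is approached as far as the arm can. A call with a gripper value outside its range is refused whole. The fingers move at their own pace and stop on an object; "force" is the grip in N (left out, the last holds). Time passes only in rows, so rows that repeat a pose let the fingers close. It gives the time, the measured TCP pose, the force and the opening at its end, in the units of the state.
- get_state(): the state, without advancing time (a new reading comes with each control period).
- get_image(name): name is "scene" or "top" or "wrist"; returns a dict with "frame" (384x512x3 uint8, red, green, blue), "fx", "fy", "cx", "cy" (pixels), "R" (3x3) and "t" (3): a world point X has camera coordinates R X + t. Camera axes: x right, y down, z forward; pixel columns grow to the right and rows downward; lengths in m; the calibration is good to about 2 mm. A picture is of the moment at which its call begins. There is no depth.
- close_job(): hands the job in, once; it reports no verdict.
The state is a dict: "time": time; "joint_positions": joint angles; "qd": joint speeds; "joint_torque": joint torques, N m; "position": TCP position; "tool_rot": TCP orientation; "ft_force": force on the tool from outside, world axes, zero at the start; "torque": the same for the moment, N m; "grip_width": opening from 0.0 (shut) to 1.0 (fully open).
Only numpy, scipy, OpenCV 4.12 (cv2) and the standard library are available. Lean on these libraries where they do the work, as an engineer would, in place of code of your own. Each camera call takes 0.05 s, during which the arm holds its last target.

## Task

The draining tray has to slope towards the sink: first move the pepper mill that stands in front of the tray well out of the way and stand it upright elsewhere on the worktop, then push the larger of the two loose wooden wedges, thin end first, straight through the notch under the tray's free edge until the tray is up against its stop and the wedge is jammed tight. Let go of it there, lying flat on the worktop, and leave everything else, including the glass and the cup on the tray, standing where it is.

Things in the scene. Friction and masses are not known exactly. Their poses are not given: they have to be found in the camera images.
- notch (a point): fixed point on the worktop (z = 0) in the middle of the notch under the free edge of the white draining tray. x is level and points in under the tray towards its hinge (the push direction), square to the free edge; y runs along the edge, z up. The notch is 64 mm wide; beside it an apron hangs almost to the worktop. Behind it the space under the tray is open to the hinge.
- tray_edge (a point): underside of the tray's free edge above the notch, 11 mm above the worktop with the tray flat, about 25 mm at its stop. The white tray is 195 mm deep (edge to hinge), 260 mm wide, its rim 30 mm high; it is hinged along its rear edge on a grey rail fixed to the worktop.
- tray (a joint): tilt of the draining tray about its rear hinge: 0 lying flat, 0.07 rad with the free edge raised about 14 mm and stopped by the rail's lip. It falls back by its weight (about 3 to 4 N at the free edge with the glass and cup).
- wedge_big_center (a point): the larger wooden wedge, loose: 150 mm long, 40 mm wide, 40 mm high at the blunt heel, falling evenly to 4 mm at the thin end (slope 0.24). This point is at mid-length, 11 mm above its underside; x points to the thin end, y across, z up. It touches the flat tray's edge when about 30 mm in and jams about 85 mm in; push it on with 15 to 20 N to jam it tight.
- wedge_small_center (a point): the smaller wooden wedge, loose, too thin for the job, to be left alone: 100 mm long, 30 mm wide, 16 mm high at the heel, 3 mm at the thin end; this point is mid-length, 5 mm above its underside; x points to the thin end.
- pepper_mill_center (a point): dark wooden pepper mill with a small metal knob on top, standing upright on the worktop 50 to 80 mm in front of the notch, in the way of the wedge: 135 mm high, 58 mm across, round; its waist at about 90 mm up can be gripped. Z is up; its origin is its centre, half-way up.
- spice_a_center (a point): glass spice jar with a dark cap, 41 mm across, 105 mm high, standing on the worktop in front of the tray at one side of the wedge's way. Z is up; its origin is its centre, half-way up.
- mustard_jar_center (a point): jar with a red lid, 56 mm across, 85 mm high, in front of the tray at the other side of the wedge's way. Z is up; its origin is its centre, half-way up.
- glass_short_center (a point): drinking glass standing upside down on the tray near the hinge, 84 mm across, 89 mm high. Z is up; its origin is its centre, half-way up.
- espresso_cup_center (a point): striped espresso cup standing on the tray near the hinge, 65 mm across, 88 mm over the handle, 50 mm high. Z is up; the point is the centre of the bowl, half-way up.
- kitchen_timer_center (a point): round white and grey kitchen timer on the worktop, 59 mm across, 46 mm high. Z is up; its origin is its centre, half-way up.
- garlic_center (a point): garlic bulb on the worktop, 55 mm across and high. Z is up; its origin is its centre, half-way up.
- tea_tin_center (a point): green tin box on the worktop, 70 x 98 mm, 50 mm high. Z is up; its origin is its centre, half-way up.
- spice_b_center (a point): second glass spice jar with a dark cap, alone at the right of the worktop, 41 mm across, 105 mm high. Z is up; its origin is its centre, half-way up.
- wedge_big: the same larger wedge; origin at the middle of its underside, axes as above
- pepper_mill: the same pepper mill; origin at the middle of its foot, z up

How it is judged:
On the way, in this order (a step that is already met when the one before it is completed fails the run):
1. the pepper mill stands upright on the worktop, let go, at least 70 mm from where it stood (angle between pepper_mill_center's own z axis and vertical below 0.1 rad and height (world z) of pepper_mill_center between 0.06 and 0.075 m and distance of pepper_mill_center from where it was at the start of the episode above 0.07 m and contact force between the fingers and pepper_mill below 0.1 N and linear speed of pepper_mill below 0.03 m/s), for 0.2 s.
2. the larger wedge lies flat with its thin end a little way in through the notch (y of wedge_big_center in the frame of notch between -0.022 and 0.022 m and angle between the x axis of wedge_big_center and the x axis of notch, either way round below 0.2 rad and height (world z) of wedge_big_center below 0.017 m and x of wedge_big_center in the frame of notch between -0.065 and 0.03 m), for 0.05 s.
At the end, for the whole second after the job is handed in: Tray at its stop (joint over 0.063 of 0.07 rad); larger wedge flat, at rest, within 22 mm and 0.2 rad of straight in the middle of the notch, 65 to 105 mm of it under the tray, pressed against it with over 7 N; pepper mill upright on the worktop at least 70 mm from its first place (value of joint tray above 0.063 rad and y of wedge_big_center in the frame of notch between -0.022 and 0.022 m and angle between the x axis of wedge_big_center and the x axis of notch, either way round below 0.2 rad and height (world z) of wedge_big_center below 0.017 m and x of wedge_big_center in the frame of notch between -0.01 and 0.03 m and contact force between wedge_big and tray above 7 N and linear speed of wedge_big below 0.01 m/s and angle between pepper_mill_center's own z axis and vertical below 0.1 rad and height (world z) of pepper_mill_center between 0.06 and 0.075 m and distance of pepper_mill_center from where it was at the start of the episode above 0.07 m); the robot touches nothing.
It fails at once if a bystander on the worktop (jars, timer, garlic, tin) or the small wedge is moved more than 30 mm or knocked over (distance of any of spice_a_center, mustard_jar_center, kitchen_timer_center, garlic_center, tea_tin_center, spice_b_center, wedge_small_center from where it was at the start of the episode above 0.03 m).
It fails at once if the glass or the cup on the tray is moved more than 30 mm or knocked over (distance of any of glass_short_center, espresso_cup_center from where it was at the start of the episode above 0.03 m).
It fails at once if the pepper mill is tipped over (angle between pepper_mill_center's own z axis and vertical above 0.6 rad).
It also fails if it takes over 64 s, if anything falls off the work surface, if the arm or the gripper's body presses on something with over 40 N, if the wrist force passes 120 N, or if a joint passes its speed limit or range.

## Working session

There is one attempt and no reset: what is moved stays moved. The work goes in short steps, Python scripts to look and compute and a tool call to move; the robot and the scene stay as the last step left them, time stands still between calls to the robot, and variables do not carry over. Pictures are saved under pics/ and viewed, and the job is handed in when it is done.

Besides the shell and the picture viewer there is one more tool, called after ">>>" in YAML: its name, and indented under it one key for each argument. play_rows: Moves the arm, as the interface text tells. Its arguments: {"type":"object","properties":{"series":{"type":"array"},"force":{"type":"number"}},"required":["series"]}

```bash
mkdir -p pics; cat > h.py <<'E'
from bench import *
import numpy as np, cv2
from scipy.spatial.transform import Rotation as Ro
def ray(im,u,v):
    R=np.array(im["R"]);t=np.array(im["t"])
    d=R.T@np.array([(u-im["cx"])/im["fx"],(v-im["cy"])/im["fy"],1]); return -R.T@t,d
def onz(im,u,v,z=0):
    c,d=ray(im,u,v); return c+d*(z-c[2])/d[2]
def proj(im,X):
    p=np.array(im["R"])@np.array(X)+np.array(im["t"]); return im["fx"]*p[0]/p[2]+im["cx"],im["fy"]*p[1]/p[2]+im["cy"]
def save(im,n,s=1.5):
    f=cv2.cvtColor(im["frame"],cv2.COLOR_RGB2BGR); cv2.imwrite("pics/"+n,cv2.resize(f,None,fx=s,fy=s,interpolation=cv2.INTER_CUBIC))
E
python3 - <<'E'
from h import *
import pickle
print(get_state())
d={}
for n in ["scene","top","wrist"]:
    im=get_image(n);save(im,n+"0.png");d[n]=im
    print(n,im["fx"],im["cx"],im["cy"],-np.array(im["R"]).T@im["t"])
pickle.dump(d,open("im0.pkl","wb"))
E
```

```text
{'time': 0.0, 'joint_positions': array([ 1.273094  ,  0.32183386, -0.07009379,  1.45168816,  0.02258999,
        1.37078844, -0.05689823]), 'qd': array([ 1.09107531e-04, -1.20728941e-03, -1.39140471e-03, -2.27684011e-04,
       -1.44462547e-04, -2.31235770e-03,  3.03161510e-05]), 'joint_torque': array([-3.68076428e-05, -4.91286743e+01, -4.03736159e-01, -3.12525916e+01,
       -6.39309688e-02,  4.39349189e-02,  1.87468809e-04]), 'position': array([ 0.19919321, -0.61813935,  0.22144792]), 'tool_rot': array([-3.10161273e+00, -4.87563386e-01,  6.03413897e-04]), 'ft_force': array([-0.67096661,  0.10525726, -0.08252055]), 'torque': array([-0.04017794,  0.0174816 ,  0.03491656]), 'grip_width': 0.998328236694256}
scene 485.5852564065578 260.4294457734854 183.22456612912794 [ 0.1896125  -0.79507805  1.0393435 ]
top 468.96780242536033 256.3018005944309 197.1911533161677 [-0.40930151  0.06914293  1.33894724]
wrist 345.3919528373839 254.2420260582482 195.93800092773367 [ 0.2703306  -0.59574872  0.38282118]
```

View pics/scene0.png

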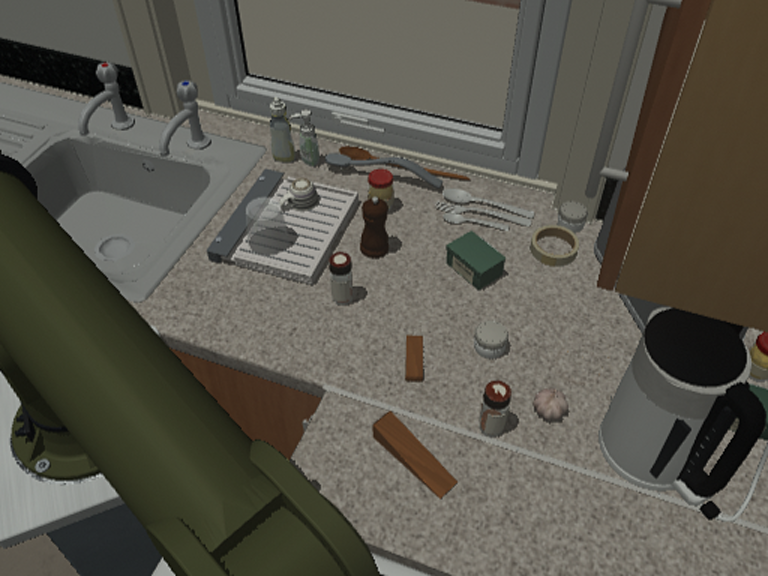

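View pics/top0.png

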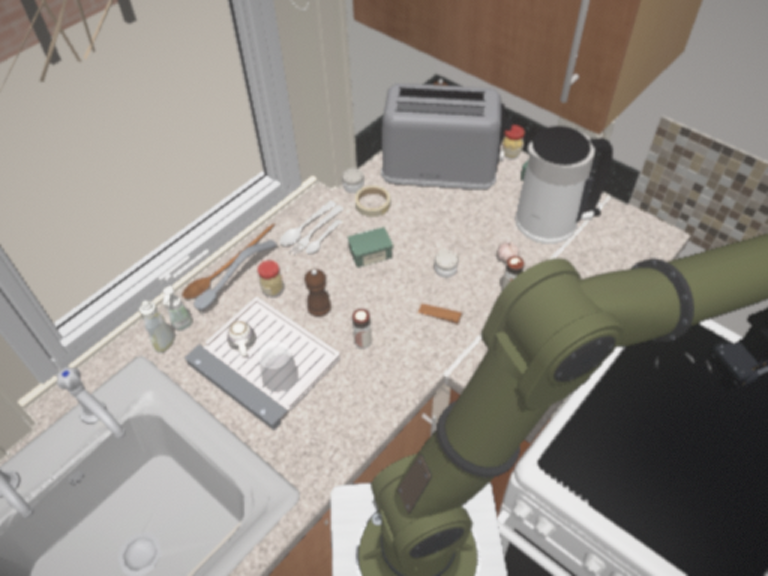

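View pics/wrist0.png

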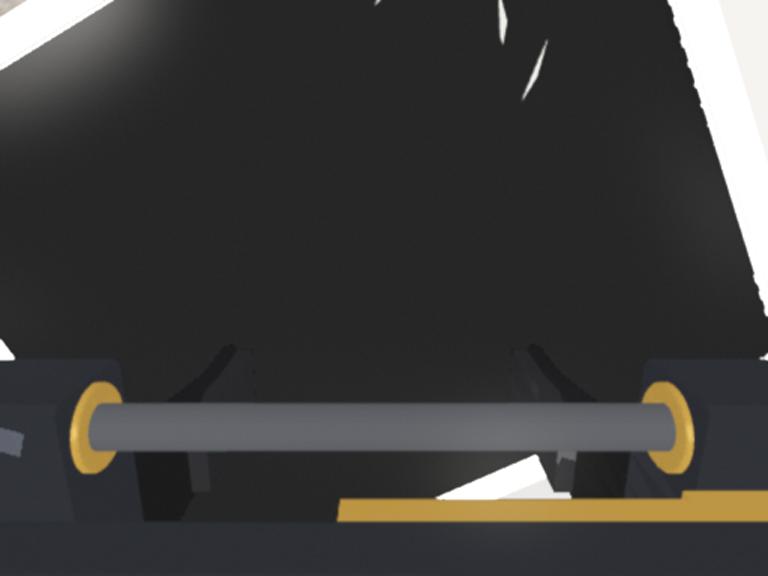

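The scene view shows the tray at (285,230), mill at (375,228), spice_a (341,278), mustard (380,190), the small wedge (414,358) and the big wedge (415,453); pixels are in the 1.5x picture. Zooming in to measure.

```bash
python3 - <<'E'
from h import *
import pickle
d=pickle.load(open("im0.pkl","rb"))
im=d["scene"]
f=cv2.cvtColor(im["frame"],cv2.COLOR_RGB2BGR)
cv2.imwrite("pics/crA.png",cv2.resize(f[105:210,130:280],None,fx=5,fy=5,interpolation=cv2.INTER_CUBIC))
cv2.imwrite("pics/crB.png",cv2.resize(f[215:335,240:390],None,fx=5,fy=5,interpolation=cv2.INTER_CUBIC))
f=cv2.cvtColor(d["top"]["frame"],cv2.COLOR_RGB2BGR)
cv2.imwrite("pics/crC.png",cv2.resize(f[165:285,120:270],None,fx=5,fy=5,interpolation=cv2.INTER_CUBIC))
E
```

```text
(no output)
```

View pics/crA.png

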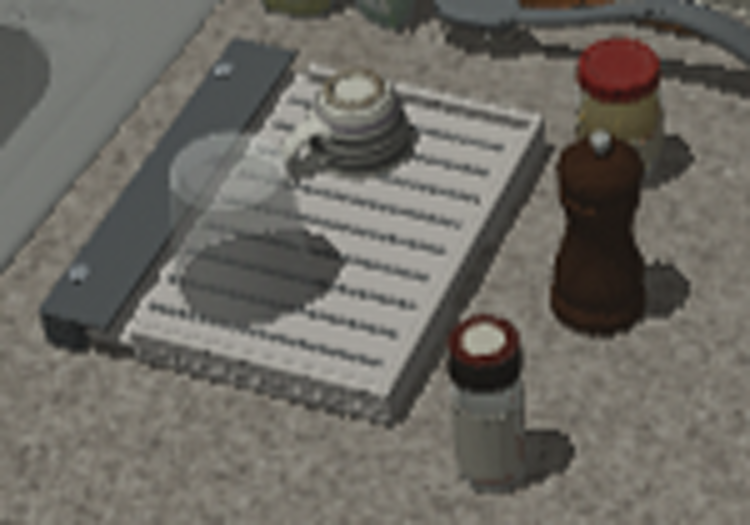

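View pics/crB.png

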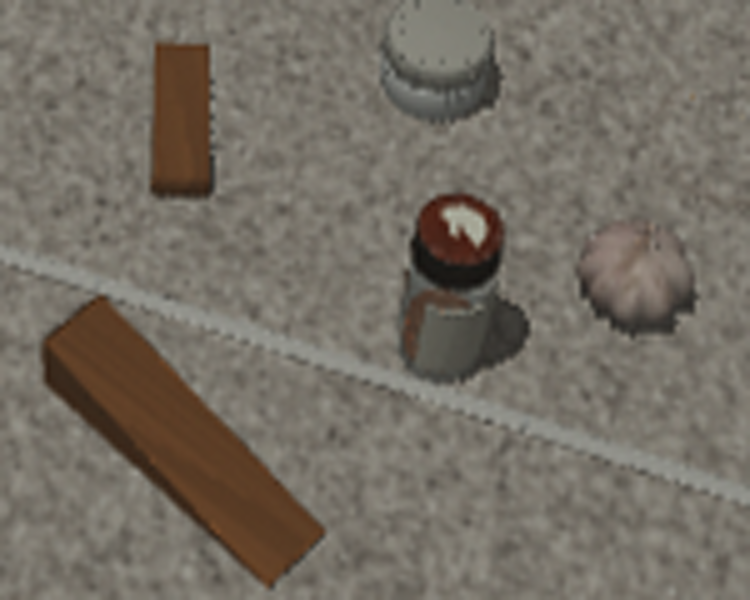

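View pics/crC.png

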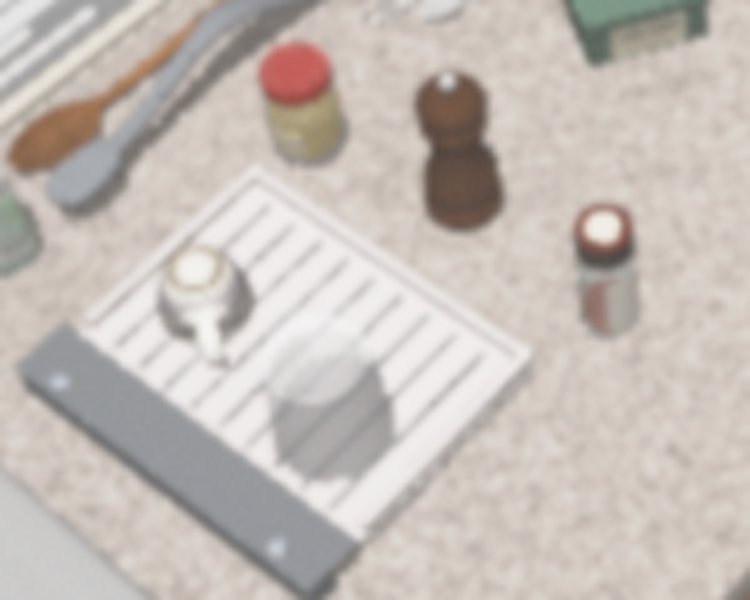

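```bash
python3 - <<'E'
from h import *
import pickle
d=pickle.load(open("im0.pkl","rb"))
S=d["scene"];T=d["top"]
A=lambda x,y:(x/5-.4+130,y/5-.4+105)
B=lambda x,y:(x/5-.4+240,y/5-.4+215)
C=lambda x,y:(x/5-.4+120,y/5-.4+165)
np.set_printoptions(precision=4,suppress=True)
def tri(a,b):
    c1,d1=ray(S,*a);c2,d2=ray(T,*b)
    m=np.stack([d1,-d2],1);s=np.linalg.lstsq(m,c2-c1,rcond=None)[0]
    p,q=c1+s[0]*d1,c2+s[1]*d2
    return (p+q)/2,np.linalg.norm(p-q)
print("rim far",tri(A(545,115),C(258,168)))
print("rim near",tri(A(387,397),C(530,353)))
for z in(.03,.033,.041): 
  print(z,"S",onz(S,*A(545,115),z),onz(S,*A(387,397),z),"T",onz(T,*C(258,168),z),onz(T,*C(530,353),z))
print("near bottom",onz(S,*A(395,425),0),onz(S,*A(548,148),0))
print("hingefar/near rail", tri(A(297,52),C(68,325)),tri(A(105,330),C(358,548)))
print("mill knob",tri(A(600,142),C(449,82)))
print("mill foot", onz(S,*A(600,335)),"C",onz(T,*C(461,229)))
print("spice a cap",tri(A(487,340),C(605,227)), "mustard lid",tri(A(619,68),C(297,70)))
print("wedge: heel", onz(S,*B(103,298),.04),onz(S,*B(45,345),.04),"hb",onz(S,*B(47,380),0),"thin",onz(S,*B(325,532),.004),onz(S,*B(270,585),.0))
print("small",[onz(S,*B(*p),z) for p,z in [((157,45),.0),((208,45),.0),((152,190),.016),((211,190),.016)]])
print("spiceb",onz(S,*B(462,225),.105),"timer",onz(S,*B(440,40),.046),"garlic",onz(S,*B(637,270),.027))
print("tin",onz(S,475/1.5,250/1.5,.05), "gap line",onz(S,*B(0,250),0),onz(S,*B(740,495)))
E
```

```text
rim far (array([0.6162, 0.3115, 0.029 ]), np.float64(0.004675209648202692))
rim near (array([0.4432, 0.1257, 0.0261]), np.float64(0.00015503447472730344))
0.03 S [0.6181 0.3127 0.03  ] [0.4422 0.1222 0.03  ] T [0.6126 0.3104 0.03  ] [0.4408 0.1256 0.03  ]
0.033 S [0.6168 0.3095 0.033 ] [0.4414 0.1194 0.033 ] T [0.6103 0.3099 0.033 ] [0.4388 0.1255 0.033 ]
0.041 S [0.6134 0.3007 0.041 ] [0.4394 0.1122 0.041 ] T [0.604  0.3084 0.041 ] [0.4336 0.1251 0.041 ]
near bottom [0.4463 0.1267 0.    ] [0.6201 0.3146 0.    ]
hingefar/near rail (array([0.4923, 0.4343, 0.0309]), np.float64(0.002967673574367687)) (array([0.3092, 0.2399, 0.0276]), np.float64(0.003747842812987255))
mill knob (array([0.5942, 0.1666, 0.1317]), np.float64(0.0004757623210703962))
mill foot [0.5836 0.1455 0.    ] C [0.5683 0.1712 0.    ]
spice a cap (array([0.4856, 0.0703, 0.1054]), np.float64(0.0022576302847431905)) mustard lid (array([0.6538, 0.2758, 0.0844]), np.float64(0.0003492567753360797))
wedge: heel [ 0.455  -0.2173  0.04  ] [ 0.4194 -0.2297  0.04  ] hb [ 0.4217 -0.2254  0.    ] thin [ 0.5065 -0.353   0.004 ] [ 0.4726 -0.3642  0.    ]
small [array([ 0.5582, -0.0599,  0.    ]), array([ 0.5836, -0.0712,  0.    ]), array([ 0.5104, -0.1552,  0.016 ]), array([ 0.5379, -0.1674,  0.016 ])]
spiceb [ 0.6045 -0.2865  0.105 ] timer [ 0.678  -0.1495  0.046 ] garlic [ 0.7044 -0.302   0.027 ]
tin [0.7493 0.04   0.05  ] gap line [ 0.4296 -0.147   0.    ] [ 0.6943 -0.4142  0.    ]
```

```bash
cat >> h.py <<'E'
def delta(x,y,z,yaw):
    "tool-frame shift and turn (deg) from measured pose to tool-down with tool x at azimuth yaw(deg)"
    s=get_state();R0=Ro.from_rotvec(s["tool_rot"])
    a=np.radians(yaw);R1=Ro.from_matrix(np.array([[np.cos(a),np.sin(a),0],[np.sin(a),-np.cos(a),0],[0,0,-1]]).T.T)
    sh=R0.inv().apply(np.array([x,y,z])-s["position"]); r=(R0.inv()*R1).as_rotvec(degrees=True)
    X=R0.as_matrix()[:,0]
    print("t",round(float(s["time"]),2),"pos",s["position"].round(4),"yaw",np.degrees(np.arctan2(X[1],X[0])).round(1),"zax",R0.as_matrix()[:,2].round(3),"F",s["ft_force"].round(1),"grip",round(float(s["grip_width"]),3),"q",np.round(s["joint_positions"],2))
    print("shift",sh.round(4),"rot",r.round(1))
E
python3 -c "
from h import *
delta(.595,.169,.23,60)"
```

```text
t 0.15 pos [ 0.1993 -0.6183  0.2217] yaw 17.9 zax [-0.     0.001 -1.   ] F [-0.6 -0.9  0.4] grip 1.003 q [ 1.27  0.32 -0.07  1.45  0.02  1.37 -0.06]
shift [ 0.6182 -0.6279 -0.0074] rot [ -0.1  -0.  -42.1]
```

>>> play_rows:
  series: [100,0.618,-0.628,-0.008,0,0,-42,100,0.618,-0.628,-0.008,0,0,-42,100,0.618,-0.628,-0.008,0,0,-42,100,0.618,-0.628,-0.008,0,0,-42,100,0.618,-0.628,-0.008,0,0,-42,100,0.618,-0.628,-0.008,0,0,-42,100,0.618,-0.628,-0.008,0,0,-42,100,0.618,-0.628,-0.008,0,0,-42,100,0.618,-0.628,-0.008,0,0,-42,100,0.618,-0.628,-0.008,0,0,-42]

```text
time: 0.98
position: [0.3867, -0.2444, 0.2263]
tool_rot: [2.722, 1.567, -0.001]
ft_force: [1.5, -0.5, 0.1]
grip_width: 0.998
```

```bash
python3 -c "
from h import *
delta(.595,.169,.23,60)"
```

```text
t 0.98 pos [ 0.3867 -0.2444  0.2263] yaw 59.9 zax [-0.    -0.001 -1.   ] F [ 1.5 -0.5  0.1] grip 0.998 q [ 0.98 -0.08 -0.45  1.88 -0.04  1.33  0.02]
shift [ 0.4621 -0.0275 -0.004 ] rot [ 0.   0.  -0.1]
```

>>> play_rows:
  series: [100,0.462,-0.0275,-0.004,0,0,0,100,0.462,-0.0275,-0.004,0,0,0,100,0.462,-0.0275,-0.004,0,0,0,100,0.462,-0.0275,-0.004,0,0,0,100,0.462,-0.0275,-0.004,0,0,0,100,0.462,-0.0275,-0.004,0,0,0,100,0.462,-0.0275,-0.004,0,0,0,100,0.462,-0.0275,-0.004,0,0,0,100,0.462,-0.0275,-0.004,0,0,0,100,0.462,-0.0275,-0.004,0,0,0]

```text
time: 1.82
position: [0.5744, 0.1271, 0.2298]
tool_rot: [2.723, 1.566, -0.0]
ft_force: [-0.4, -0.7, 0.4]
grip_width: 0.997
```

>>> play_rows:
  series: [100,0.05,0,0,0,0,0,100,0.05,0,0,0,0,0,100,0.05,0,0,0,0,0]

```text
time: 2.07
position: [0.5985, 0.1734, 0.2288]
tool_rot: [-2.714, -1.574, 0.001]
ft_force: [-0.6, -0.7, -0.4]
grip_width: 0.997
```

```bash
python3 -c "
from h import *
delta(.595,.169,.23,60)
im=get_image('wrist');save(im,'w1.png')
im=get_image('scene');save(im,'s1.png')
"
```

```text
t 2.07 pos [0.5985 0.1734 0.2288] yaw 60.2 zax [-0.002  0.003 -1.   ] F [-0.6 -0.7 -0.4] grip 0.997 q [ 0.34  0.38 -0.86  1.49  0.28  1.41 -1.05]
shift [-0.0055 -0.0008 -0.0012] rot [-0.2 -0.1  0.2]
```

View pics/w1.png

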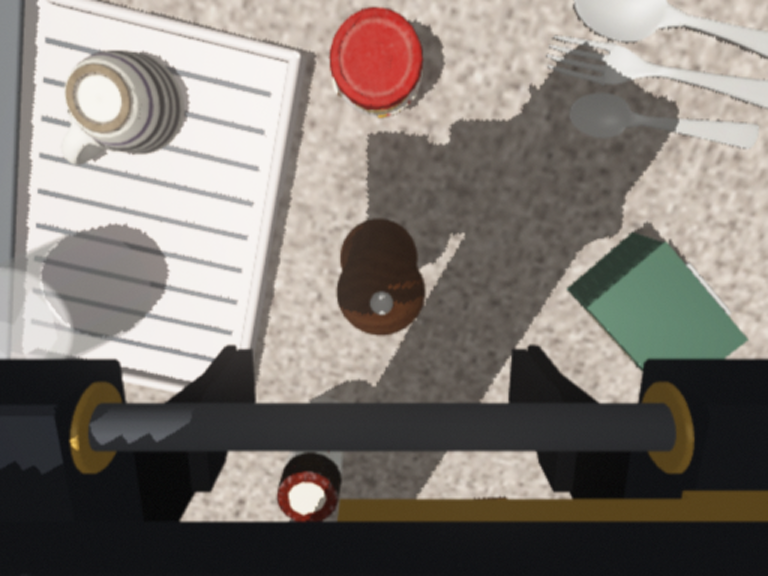

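View pics/s1.png

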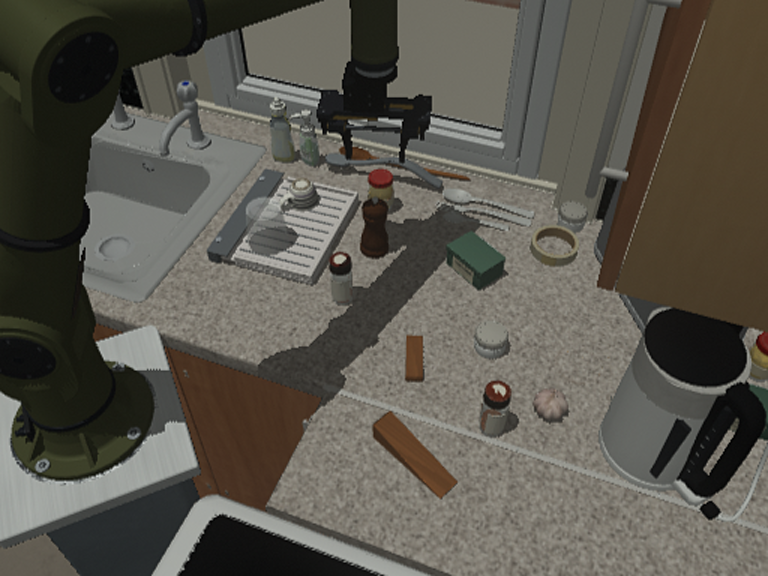

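The wrist view shows the mill knob at (381,303), tray free edge from (312,55) to (255,350), mustard at (376,57) and spice_a at (307,495), clear of the jaws. Checking the mill against this view.

```bash
python3 -c "
from h import *
im=get_image('wrist')
import pickle;pickle.dump(im,open('w1.pkl','wb'))
q=lambda u,v,z:print(onz(im,u/1.5-.17,v/1.5-.17,z).round(4))
q(381,303,.132);q(376,57,.085);q(307,495,.105)
print('rim');q(300,52,.03);q(248,350,.03)
q(376,249,.0)
delta(.595,.169,.071,60)"
```

```text
[0.5966 0.1656 0.132 ]
[0.657  0.2752 0.085 ]
[0.4865 0.0709 0.105 ]
rim
[0.6203 0.3097 0.03  ]
[0.4767 0.1572 0.03  ]
[0.5947 0.1704 0.    ]
t 2.22 pos [0.5987 0.1672 0.2295] yaw 59.8 zax [-0.001 -0.002 -1.   ] F [ 0.3 -0.9 -0.3] grip 1.005 q [ 0.35  0.37 -0.86  1.49  0.28  1.41 -1.04]
shift [-0.     -0.0042  0.1585] rot [ 0.   0.1 -0.2]
```

>>> play_rows:
  series: [100,-0.001,-0.0025,0.06,0,0,0,100,-0.001,-0.0025,0.09,0,0,0,100,-0.001,-0.0025,0.12,0,0,0,100,-0.001,-0.0025,0.145,0,0,0,100,-0.001,-0.0025,0.158,0,0,0,100,-0.001,-0.0025,0.158,0,0,0]
  force: 20

```text
time: 2.72
position: [0.5944, 0.166, 0.0692]
tool_rot: [-2.725, -1.564, 0.009]
ft_force: [-0.4, -0.4, -0.5]
grip_width: 0.999
```

>>> play_rows:
  series: [20,0,0,0,0,0,0,20,0,0,0,0,0,0,20,0,0,0,0,0,0,20,0,0,0,0,0,0,20,0,0,0,0,0,0,20,0,0,0,0,0,0]
  force: 20

```text
time: 3.22
position: [0.5967, 0.1696, 0.0727]
tool_rot: [2.722, 1.567, 0.002]
ft_force: [0.0, 0.9, 0.2]
grip_width: 0.634
```

```bash
python3 -c "
from h import *
delta(.595,.169,.071,60)
im=get_image('scene');f=cv2.cvtColor(im['frame'],cv2.COLOR_RGB2BGR)
cv2.imwrite('pics/s2.png',cv2.resize(f[60:220,170:370],None,fx=4,fy=3.75*1.066,interpolation=cv2.INTER_CUBIC)[:600])
"
```

```text
t 3.22 pos [0.5967 0.1696 0.0727] yaw 59.9 zax [ 0.001  0.    -1.   ] F [0.  0.9 0.2] grip 0.634 q [ 0.31  0.5  -0.8   1.68  0.39  1.14 -1.12]
shift [-0.0013 -0.0012  0.0017] rot [ 0.1 -0.  -0.1]
```

View pics/s2.png

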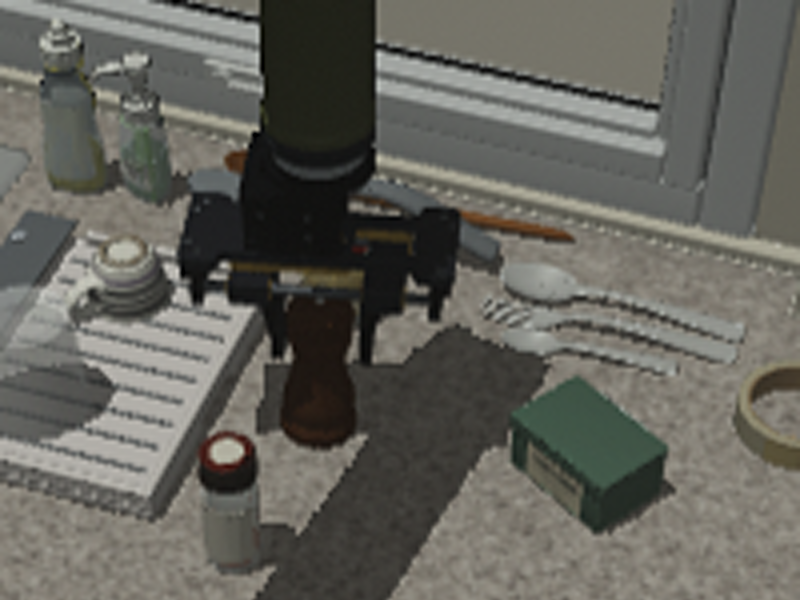

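The jaws are about the waist but still closing (0.63); let them finish.

>>> play_rows:
  series: [20,0,0,0,0,0,0,20,0,0,0,0,0,0,20,0,0,0,0,0,0,20,0,0,0,0,0,0,20,0,0,0,0,0,0,20,0,0,0,0,0,0]
  force: 20

```text
time: 3.77
position: [0.5963, 0.1697, 0.0722]
tool_rot: [-2.722, -1.568, -0.001]
ft_force: [-1.3, 0.8, 4.3]
grip_width: 0.563
```

>>> play_rows:
  series: [20,0,0,0,0,0,0,20,0,0,0,0,0,0,20,0,0,0,0,0,0]

```text
time: 4.02
position: [0.5963, 0.1697, 0.0722]
tool_rot: [-2.722, -1.568, -0.001]
ft_force: [-2.0, 1.3, 4.9]
grip_width: 0.561
```

```bash
python3 -c "
from h import *
delta(.645,-.065,.12,60)
"
```

```text
t 4.02 pos [0.5963 0.1697 0.0722] yaw 59.9 zax [ 0.  0. -1.] F [-2.   1.3  4.9] grip 0.561 q [ 0.31  0.5  -0.8   1.68  0.39  1.13 -1.12]
shift [-0.1786  0.1599 -0.0478] rot [ 0.  -0.  -0.1]
```

>>> play_rows:
  series: [20,0,0,-0.01,0,0,0,20,0,0,-0.02,0,0,0,20,0,0,-0.035,0,0,0,20,0,0,-0.05,0,0,0,20,0,0,-0.06,0,0,0,20,0,0,-0.06,0,0,0]
  force: 25

```text
time: 4.52
position: [0.598, 0.17, 0.1353]
tool_rot: [2.721, 1.566, 0.008]
ft_force: [1.0, 0.9, -0.4]
grip_width: 0.561
```

```bash
python3 -c "
from h import *
delta(.645,-.065,.13,60)
im=get_image('scene');f=cv2.cvtColor(im['frame'],cv2.COLOR_RGB2BGR)
cv2.imwrite('pics/s3.png',cv2.resize(f[60:210,170:370],None,fx=4,fy=4,interpolation=cv2.INTER_CUBIC)[:600])
"
```

```text
t 4.52 pos [0.598  0.17   0.1353] yaw 59.8 zax [ 0.005  0.001 -1.   ] F [ 1.   0.9 -0.4] grip 0.561 q [ 0.33  0.43 -0.83  1.62  0.34  1.24 -1.09]
shift [-0.1796  0.1586  0.0053] rot [ 0.2 -0.2 -0.2]
```

View pics/s3.png

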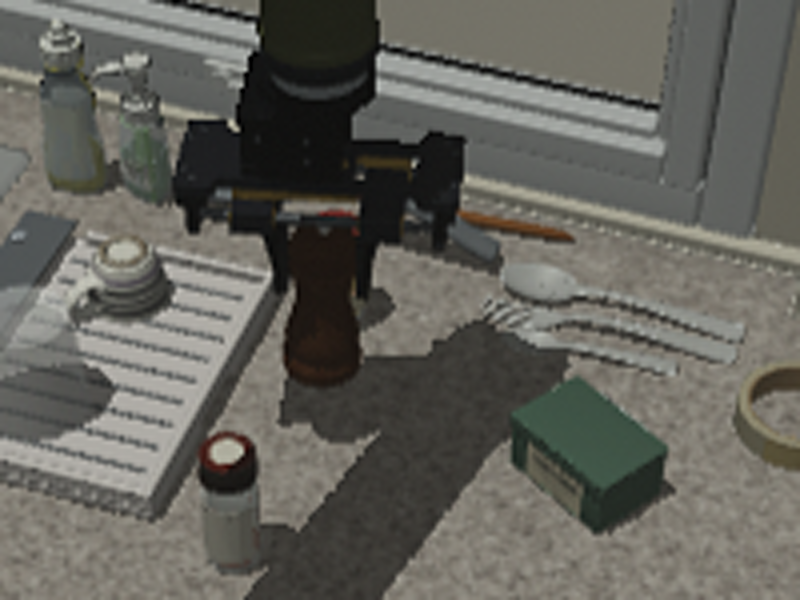

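The mill hangs upright (foot at (322,370) in the crop), clear of the worktop. Carry it over.

>>> play_rows:
  series: [20,-0.03,0.026,0,0,0,0,20,-0.06,0.053,0,0,0,0,20,-0.09,0.08,0,0,0,0,20,-0.12,0.106,0,0,0,0,20,-0.15,0.133,0,0,0,0,20,-0.17,0.15,0,0,0,0,20,-0.1796,0.1586,0,0,0,0,20,-0.1796,0.1586,0,0,0,0,20,-0.1796,0.1586,0,0,0,0,20,-0.1796,0.1586,0,0,0,0]

```text
time: 5.4
position: [0.6428, -0.0623, 0.1317]
tool_rot: [-2.718, -1.571, -0.001]
ft_force: [-0.6, 0.6, -1.1]
grip_width: 0.561
```

>>> play_rows:
  series: [20,0,0,0.015,0,0,0,20,0,0,0.03,0,0,0,20,0,0,0.04,0,0,0,20,0,0,0.05,0,0,0,20,0,0,0.055,0,0,0,20,0,0,0.055,0,0,0]

```text
time: 5.9
position: [0.6421, -0.0651, 0.075]
tool_rot: [-2.72, -1.568, 0.004]
ft_force: [-1.1, -0.2, -1.5]
grip_width: 0.562
```

```bash
python3 -c "
from h import *
delta(.645,-.065,.072,60)
im=get_image('scene');f=cv2.cvtColor(im['frame'],cv2.COLOR_RGB2BGR)
cv2.imwrite('pics/s4.png',cv2.resize(f[110:260,200:400],None,fx=4,fy=4,interpolation=cv2.INTER_CUBIC)[:600])
"
```

```text
t 5.9 pos [ 0.6421 -0.0651  0.075 ] yaw 59.9 zax [-0.003  0.    -1.   ] F [-1.1 -0.2 -1.5] grip 0.562 q [ 0.62  0.53 -0.73  1.61  0.37  1.16 -0.73]
shift [0.0016 0.0025 0.003 ] rot [-0.2  0.1 -0.1]
```

View pics/s4.png

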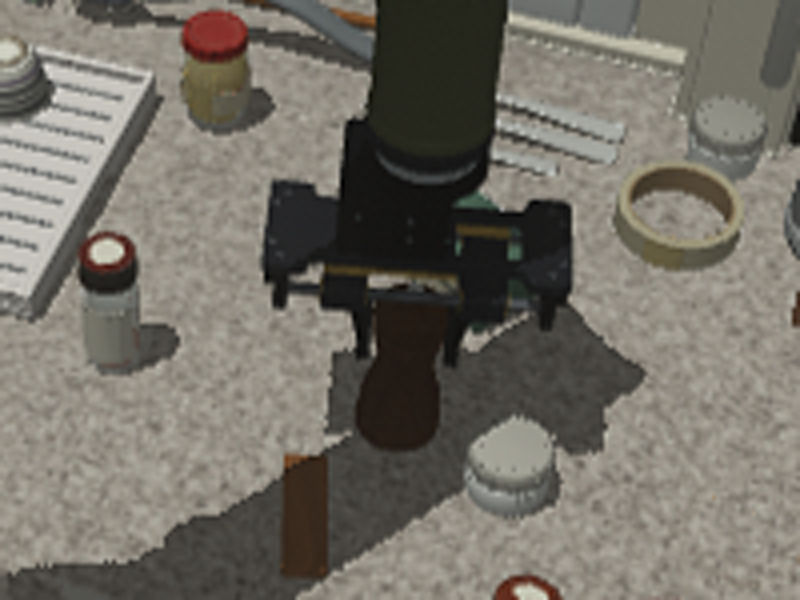

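Mill is between the small wedge (305,515) and timer (510,465), just above the worktop. Lower in millimetre steps watching the force.

>>> play_rows:
  series: [20,0,0,0.001,0,0,0,20,0,0,0.002,0,0,0,20,0,0,0.003,0,0,0,20,0,0,0.003,0,0,0]

```text
time: 6.28
position: [0.6434, -0.0657, 0.0742]
tool_rot: [2.722, 1.567, 0.0]
ft_force: [-1.1, 1.1, -2.3]
grip_width: 0.556
```

>>> play_rows:
  series: [20,0,0,0.001,0,0,0,20,0,0,0.002,0,0,0,20,0,0,0.002,0,0,0,20,0,0,0.002,0,0,0]

```text
time: 6.62
position: [0.6435, -0.0656, 0.0723]
tool_rot: [2.722, 1.567, 0.001]
ft_force: [-0.2, 0.4, 0.7]
grip_width: 0.563
```

>>> play_rows:
  series: [20,0,0,0.001,0,0,0,20,0,0,0.001,0,0,0,60,0,0,0.001,0,0,0,70,0,0,0.001,0,0,0,80,0,0,0.001,0,0,0,100,0,0,0.001,0,0,0,100,0,0,0.001,0,0,0,100,0,0,0.001,0,0,0,100,0,0,0.001,0,0,0,100,0,0,0.001,0,0,0]

```text
time: 7.45
position: [0.6432, -0.0656, 0.0708]
tool_rot: [-2.722, -1.568, 0.0]
ft_force: [1.0, 0.2, 0.1]
grip_width: 0.982
```

```bash
python3 -c "
from h import *
delta(.645,-.065,.22,60)
im=get_image('scene');f=cv2.cvtColor(im['frame'],cv2.COLOR_RGB2BGR)
cv2.imwrite('pics/s5.png',cv2.resize(f[110:260,200:400],None,fx=4,fy=4,interpolation=cv2.INTER_CUBIC)[:600])
"
```

```text
t 7.45 pos [ 0.6432 -0.0656  0.0708] yaw 59.9 zax [-0. -0. -1.] F [1.  0.2 0.1] grip 0.982 q [ 0.62  0.53 -0.73  1.61  0.38  1.15 -0.73]
shift [ 0.0014  0.0012 -0.1492] rot [-0.   0.  -0.1]
```

View pics/s5.png

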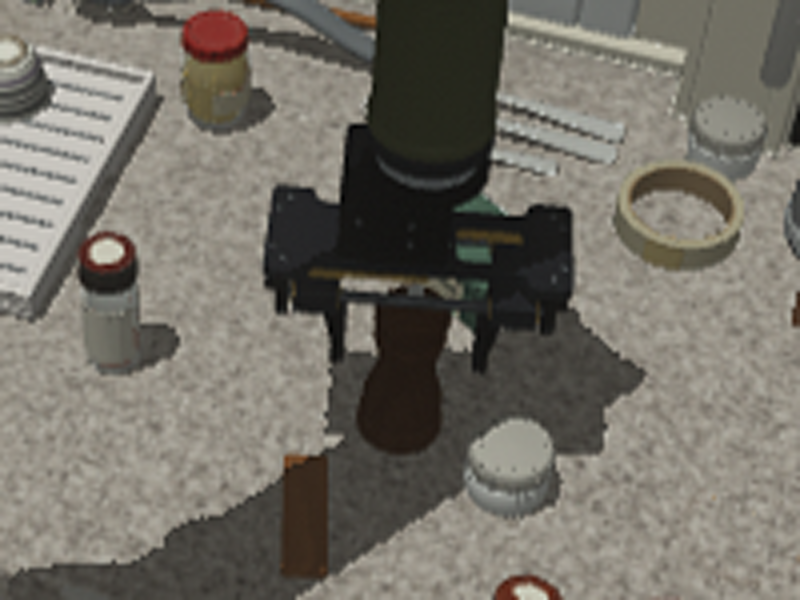

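The mill stands free at (400,380) in the crop. Going up and on to the big wedge.

>>> play_rows:
  series: [100,0,0,-0.03,0,0,0,100,0,0,-0.07,0,0,0,100,0,0,-0.11,0,0,0,100,0,0,-0.15,0,0,0,100,0,0,-0.16,0,0,0,100,0,0,-0.16,0,0,0]

```text
time: 8.0
position: [0.6456, -0.0651, 0.2358]
tool_rot: [2.718, 1.565, 0.01]
ft_force: [1.3, 0.4, 0.4]
grip_width: 1.003
```

```bash
python3 -c "
from h import *
delta(.444,-.24,.23,-68.5)
im=get_image('scene');save(im,'s6.png')
"
```

```text
t 8.0 pos [ 0.6456 -0.0651  0.2358] yaw 59.9 zax [ 0.008 -0.001 -1.   ] F [1.3 0.4 0.4] grip 1.003 q [ 0.64  0.41 -0.78  1.42  0.29  1.42 -0.66]
shift [-0.2525 -0.0866  0.0044] rot [  0.   -0.6 128.4]
```

View pics/s6.png

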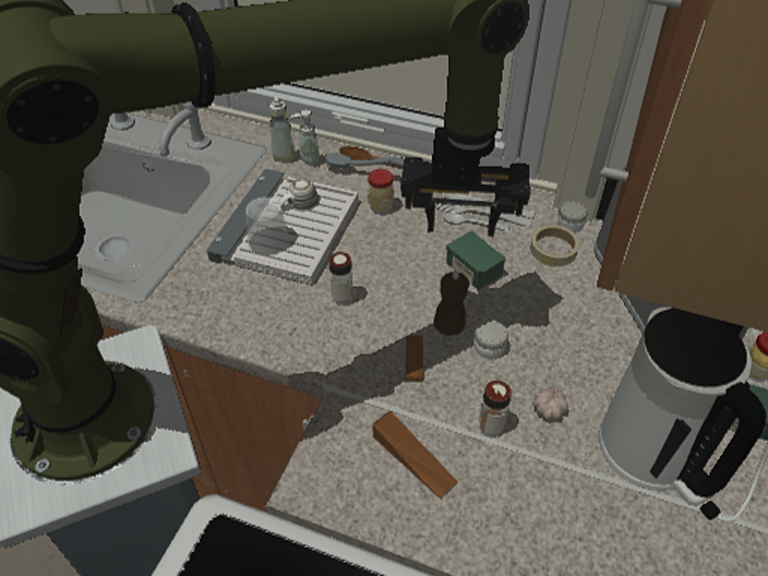

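>>> play_rows:
  series: [100,-0.126,-0.043,0,0,0,64,100,-0.126,-0.043,0,0,0,64,100,-0.126,-0.043,0,0,0,64,100,-0.126,-0.043,0,0,0,64,100,-0.252,-0.087,0,0,0,128,100,-0.252,-0.087,0,0,0,128,100,-0.252,-0.087,0,0,0,128,100,-0.252,-0.087,0,0,0,128,100,-0.252,-0.087,0,0,0,128,100,-0.252,-0.087,0,0,0,128]

```text
time: 8.88
position: [0.4391, -0.2409, 0.2288]
tool_rot: [-3.122, 0.337, 0.005]
ft_force: [0.2, -0.1, 0.7]
grip_width: 1.0
```

```bash
python3 -c "
from h import *
delta(.444,-.24,.23,-68.5)
"
```

```text
t 8.88 pos [ 0.4391 -0.2409  0.2288] yaw -12.3 zax [-0.003  0.001 -1.   ] F [ 0.2 -0.1  0.7] grip 1.0 q [ 1.02  0.03 -0.57  1.78  0.02  1.34 -1.35]
shift [ 0.0046 -0.0019 -0.0012] rot [ 0.1  0.2 56.2]
```

>>> play_rows:
  series: [100,0.0045,-0.002,0,0,0,56.2,100,0.0045,-0.002,0,0,0,56.2,100,0.0045,-0.002,0,0,0,56.2,100,0.0045,-0.002,0,0,0,56.2,100,0.0045,-0.002,0,0,0,56.2,100,0.0045,-0.002,0,0,0,56.2,100,0.0045,-0.002,0,0,0,56.2,100,0.0045,-0.002,0,0,0,56.2,100,0.0045,-0.002,0,0,0,56.2,100,0.0045,-0.002,0,0,0,56.2]

```text
time: 9.72
position: [0.4454, -0.2386, 0.2293]
tool_rot: [2.608, -1.752, -0.004]
ft_force: [-0.4, 0.2, 0.9]
grip_width: 1.001
```

```bash
python3 -c "
from h import *
delta(.444,-.24,.23,-68.5)
im=get_image('wrist');save(im,'w7.png')
import pickle;pickle.dump(im,open('w7.pkl','wb'))
"
```

```text
t 9.72 pos [ 0.4454 -0.2386  0.2293] yaw -67.8 zax [-0.002  0.002 -1.   ] F [-0.4  0.2  0.9] grip 1.001 q [ 0.99  0.04 -0.56  1.77  0.02  1.34 -2.33]
shift [ 0.0008  0.0018 -0.0007] rot [0.1 0.1 0.7]
```

View pics/w7.png

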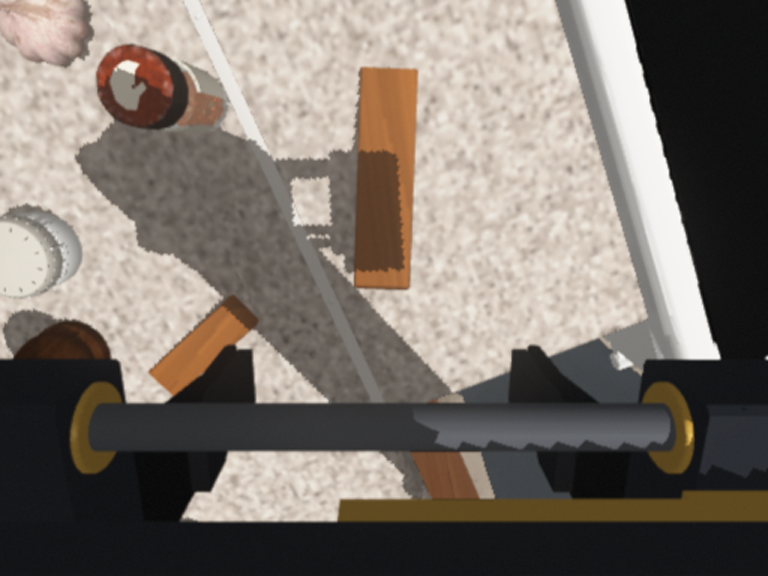

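In the wrist view the big wedge runs from (357..410,288) to (361..417,69). I need to be sure which end is the heel, so I triangulate its corners with the scene view.

```bash
python3 - <<'E'
from h import *
import pickle
W=pickle.load(open("w7.pkl","rb"));S=pickle.load(open("im0.pkl","rb"))["scene"]
B=lambda x,y:(x/5-.4+240,y/5-.4+215)
w=lambda x,y:(x/1.5-.17,y/1.5-.17)
def tri(a,b):
    c1,d1=ray(S,*a);c2,d2=ray(W,*b)
    s=np.linalg.lstsq(np.stack([d1,-d2],1),c2-c1,rcond=None)[0]
    p,q=c1+s[0]*d1,c2+s[1]*d2
    return ((p+q)/2).round(4),np.linalg.norm(p-q).round(4)
# wrist near end = scene upper-left ; image right in wrist?
for n,b,ws in [("UL a",(103,298),(355,287)),("UL b",(45,345),(409,288)),("LR a",(325,532),(361,68)),("LR b",(270,583),(417,69))]:
    print(n,tri(B(*b),w(*ws)), [onz(W,*w(*ws),z)[:2].round(4) for z in(0,.004,.04)])
print(np.array(W["R"])[2])
f=cv2.cvtColor(W['frame'],cv2.COLOR_RGB2BGR)
cv2.imwrite('pics/w7c.png',cv2.resize(f[30:205,210:310],None,fx=3.4,fy=3.4,interpolation=cv2.INTER_CUBIC))
E
```

```text
UL a (array([ 0.4558, -0.2125,  0.0338]), np.float64(0.0029)) [array([ 0.4529, -0.2022]), array([ 0.4532, -0.2033]), array([ 0.4551, -0.2131])]
UL b (array([ 0.4198, -0.2264,  0.0358]), np.float64(0.0019)) [array([ 0.4136, -0.2174]), array([ 0.4142, -0.2183]), array([ 0.4198, -0.2267])]
LR a (array([ 5.072e-01, -3.512e-01,  1.000e-04]), np.float64(0.001)) [array([ 0.5067, -0.351 ]), array([ 0.5064, -0.3506]), array([ 0.5034, -0.3466])]
LR b (array([ 0.4711, -0.3649,  0.0044]), np.float64(0.0016)) [array([ 0.4703, -0.3651]), array([ 0.4704, -0.3646]), array([ 0.4707, -0.3593])]
[-0.10469399  0.25439096 -0.96141792]
```

View pics/w7c.png

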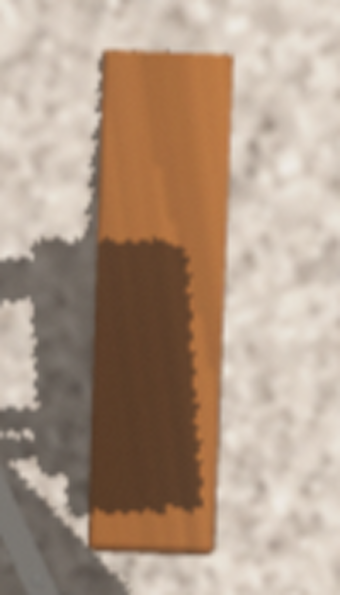

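The heel is the near (robot-side) end (triangulated z ≈ 35 mm versus ≈ 2 mm at the thin end). Grasp 18 mm from the heel.

```bash
python3 -c "
from h import *
delta(.443,-.236,.008,-69.5)
"
```

```text
t 9.77 pos [ 0.4456 -0.2386  0.2296] yaw -67.8 zax [-0.002  0.001 -1.   ] F [ 0.8  0.8 -0.7] grip 1.003 q [ 0.99  0.04 -0.56  1.77  0.02  1.34 -2.33]
shift [-0.003   0.0012  0.2216] rot [0.1 0.1 1.7]
```

>>> play_rows:
  series: [100,-0.003,0.001,0.04,0,0,1.7,100,-0.003,0.001,0.08,0,0,1.7,100,-0.003,0.001,0.115,0,0,1.7,100,-0.003,0.001,0.145,0,0,1.7,100,-0.003,0.001,0.17,0,0,1.7,100,-0.003,0.001,0.19,0,0,1.7,100,-0.003,0.001,0.205,0,0,1.7,100,-0.003,0.001,0.215,0,0,1.7,100,-0.003,0.001,0.22,0,0,1.7,100,-0.003,0.001,0.22,0,0,1.7]
  force: 20

```text
time: 10.6
position: [0.4436, -0.236, 0.01]
tool_rot: [-2.58, 1.793, 0.003]
ft_force: [0.5, 0.4, 0.5]
grip_width: 1.0
```

```bash
python3 -c "
from h import *
delta(.443,-.236,.008,-69.5)
"
```

```text
t 10.6 pos [ 0.4436 -0.236   0.01  ] yaw -69.6 zax [-0.002  0.001 -1.   ] F [0.5 0.4 0.5] grip 1.0 q [ 0.93  0.28 -0.55  2.01  0.18  0.9  -2.5 ]
shift [-0.0002  0.0005  0.002 ] rot [ 0.1  0.1 -0.1]
```

>>> play_rows:
  series: [0,0,0,0.002,0,0,0,0,0,0,0.002,0,0,0,0,0,0,0.002,0,0,0,0,0,0,0.002,0,0,0,0,0,0,0.002,0,0,0,0,0,0,0.002,0,0,0,0,0,0,0.002,0,0,0,0,0,0,0.002,0,0,0,0,0,0,0.002,0,0,0,0,0,0,0.002,0,0,0]
  force: 15

```text
time: 11.43
position: [0.4443, -0.2365, 0.009]
tool_rot: [2.579, -1.794, 0.0]
ft_force: [-0.4, 0.5, 1.6]
grip_width: 0.459
```

>>> play_rows:
  series: [0,0,0,0,0,0,0,0,0,0,0,0,0,0,0,0,0,0,0,0,0,0,0,0,0,0,0,0]
  force: 50

```text
time: 11.77
position: [0.4443, -0.2365, 0.009]
tool_rot: [2.579, -1.794, 0.0]
ft_force: [-0.4, 0.1, 1.3]
grip_width: 0.454
```

```bash
python3 -c "
from h import *
delta(.443,-.236,.008,-69.5)
im=get_image('wrist');save(im,'w8.png')
"
```

```text
t 11.77 pos [ 0.4443 -0.2365  0.009 ] yaw -69.7 zax [-0. -0. -1.] F [-0.4  0.1  1.3] grip 0.454 q [ 0.93  0.28 -0.55  2.01  0.18  0.9  -2.5 ]
shift [-0.0009  0.001   0.001 ] rot [ 0.  -0.  -0.2]
```

View pics/w8.png

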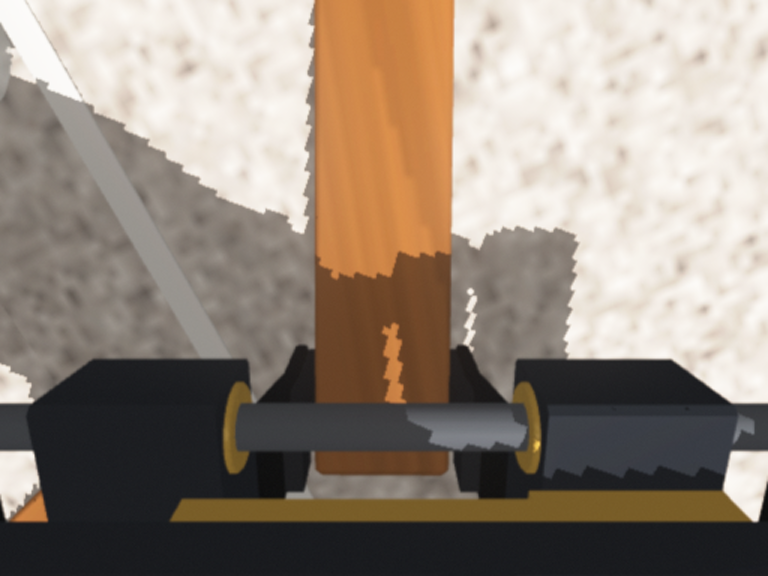

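The wedge is gripped square (0.454 ≈ 39.5 mm), its heel just behind the pads at (382,470). Lift, then turn in stages.

>>> play_rows:
  series: [0,0,0,-0.015,0,0,0,0,0,0,-0.045,0,0,0,0,0,0,-0.08,0,0,0,0,0,0,-0.115,0,0,0,0,0,0,-0.145,0,0,0,0,0,0,-0.17,0,0,0,0,0,0,-0.185,0,0,0,0,0,0,-0.19,0,0,0]

```text
time: 12.48
position: [0.4457, -0.237, 0.2017]
tool_rot: [2.579, -1.794, 0.008]
ft_force: [0.8, 0.1, -1.1]
grip_width: 0.455
```

```bash
python3 -c "
from h import *
delta(.515,-.124,.2,0)
"
```

```text
t 12.48 pos [ 0.4457 -0.237   0.2017] yaw -69.7 zax [ 0.004 -0.003 -1.   ] F [ 0.8  0.1 -1.1] grip 0.455 q [ 0.99  0.05 -0.57  1.82  0.03  1.28 -2.37]
shift [-0.0818 -0.1043  0.0016] rot [  0.   -0.3 -69.7]
```

>>> play_rows:
  series: [0,-0.008,-0.01,0,0,0,-7,0,-0.016,-0.02,0,0,0,-14,0,-0.024,-0.03,0,0,0,-21,0,-0.033,-0.042,0,0,0,-28,0,-0.041,-0.052,0,0,0,-35,0,-0.05,-0.063,0,0,0,-42,0,-0.058,-0.074,0,0,0,-49,0,-0.066,-0.084,0,0,0,-56,0,-0.074,-0.094,0,0,0,-63,0,-0.082,-0.104,0,0,0,-70]

```text
time: 13.32
position: [0.5128, -0.1225, 0.1974]
tool_rot: [-3.141, -0.019, 0.003]
ft_force: [0.2, 0.2, -1.0]
grip_width: 0.454
```

```bash
python3 -c "
from h import *
delta(.586,-.011,.2,68.5)
"
```

```text
t 13.32 pos [ 0.5128 -0.1225  0.1974] yaw 0.7 zax [-0.002  0.001 -1.   ] F [ 0.2  0.2 -1. ] grip 0.454 q [ 0.88  0.13 -0.74  1.77  0.09  1.28 -1.44]
shift [ 0.0746 -0.1106 -0.0027] rot [ -0.1   0.1 -67.8]
```

>>> play_rows:
  series: [0,0.008,-0.011,0,0,0,-7,0,0.015,-0.022,0,0,0,-14,0,0.022,-0.033,0,0,0,-21,0,0.03,-0.044,0,0,0,-28,0,0.037,-0.055,0,0,0,-35,0,0.045,-0.066,0,0,0,-42,0,0.052,-0.077,0,0,0,-49,0,0.06,-0.089,0,0,0,-56,0,0.067,-0.1,0,0,0,-62,0,0.0746,-0.1106,0,0,0,-68]

```text
time: 14.15
position: [0.5867, -0.0116, 0.1973]
tool_rot: [-2.593, -1.771, 0.002]
ft_force: [-0.3, 0.4, -1.5]
grip_width: 0.455
```

```bash
python3 -c "
from h import *
delta(.657,.102,.2,137)
"
```

```text
t 14.15 pos [ 0.5867 -0.0116  0.1973] yaw 68.7 zax [-0.002  0.001 -1.   ] F [-0.3  0.4 -1.5] grip 0.455 q [ 0.75  0.33 -0.93  1.62  0.27  1.33 -0.6 ]
shift [ 0.1314  0.0241 -0.0028] rot [ -0.1  -0.1 -68.3]
```

>>> play_rows:
  series: [0,0.013,0.002,0,0,0,-7,0,0.026,0.005,0,0,0,-14,0,0.04,0.007,0,0,0,-21,0,0.053,0.01,0,0,0,-28,0,0.066,0.012,0,0,0,-35,0,0.08,0.014,0,0,0,-42,0,0.092,0.017,0,0,0,-49,0,0.105,0.02,0,0,0,-56,0,0.118,0.022,0,0,0,-62,0,0.131,0.024,0,0,0,-68.3]

```text
time: 14.98
position: [0.6576, 0.101, 0.197]
tool_rot: [-1.152, -2.921, 0.001]
ft_force: [0.1, 0.6, -0.9]
grip_width: 0.453
```

```bash
python3 -c "
from h import *
delta(.657,.102,.2,137)
im=get_image('wrist');save(im,'w9.png')
import pickle;pickle.dump(im,open('w9.pkl','wb'))
delta(.657,.102,.2,137)
im=get_image('scene');save(im,'s9.png')
"
```

```text
t 14.98 pos [0.6576 0.101  0.197 ] yaw 137.0 zax [-0.002  0.    -1.   ] F [ 0.1  0.6 -0.9] grip 0.453 q [ 0.55  0.6  -1.1   1.41  0.53  1.45  0.28]
shift [ 0.0012  0.0003 -0.003 ] rot [-0.1 -0.1 -0. ]
t 15.03 pos [0.658  0.1041 0.1969] yaw 137.4 zax [-0.002  0.003 -1.   ] F [ 0.3  1.5 -1.4] grip 0.45 q [ 0.55  0.61 -1.1   1.41  0.53  1.45  0.28]
shift [-0.0007 -0.0022 -0.0032] rot [ 0.1 -0.2  0.4]
```

View pics/w9.png

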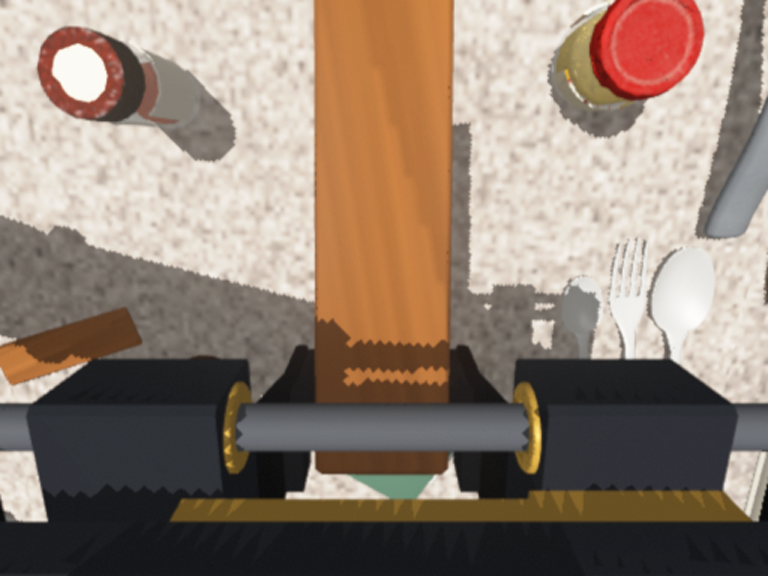

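View pics/s9.png

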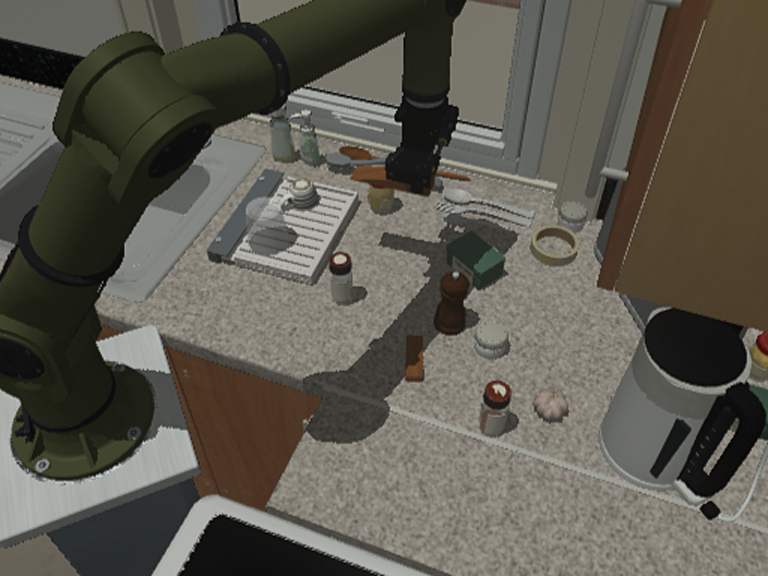

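```bash
python3 -c "
from h import *
im=get_image('scene');f=cv2.cvtColor(im['frame'],cv2.COLOR_RGB2BGR)
g=cv2.resize(f[110:195,175:265],None,fx=8,fy=7,interpolation=cv2.INTER_CUBIC)
g=np.clip(g.astype(float)*1.8,0,255).astype('uint8')
cv2.imwrite('pics/n1.png',g)
import pickle;pickle.dump(im,open('s10.pkl','wb'))
"
```

```text
(no output)
```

View pics/n1.png

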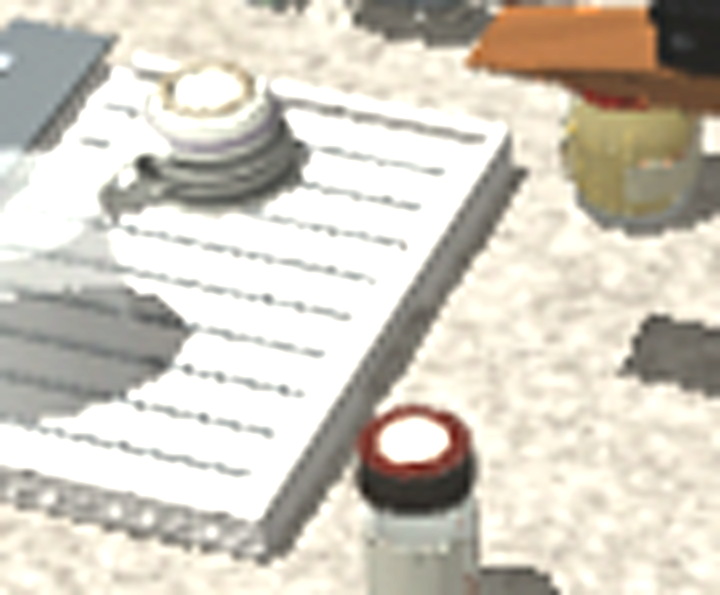

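```bash
python3 -c "
from h import *
import pickle
im=pickle.load(open('s10.pkl','rb'));f=cv2.cvtColor(im['frame'],cv2.COLOR_RGB2BGR)
g=cv2.resize(f[124:190,205:245],None,fx=9,fy=9,interpolation=cv2.INTER_NEAREST)
g=np.clip(g.astype(float)*2.2,0,255).astype('uint8')
cv2.imwrite('pics/n2.png',g)
gray=cv2.cvtColor(f,cv2.COLOR_BGR2GRAY).astype(float)
# brightness along bottom part of edge face, sample line near z=5mm, world edge corners
a=np.array([.4455,.1265]);b=np.array([.6195,.314])
for s in np.arange(0,.257,.008):
    p=a+(b-a)*s/.2558
    v=[]
    for z in(.003,.007,.02):
        u=proj(im,[p[0],p[1],z]); v.append(cv2.getRectSubPix(gray.astype('float32'),(1,1),u)[0,0])
    print(round(s-.128,3),np.round(v,0),np.round(u,0))
"
```

```text
-0.128 [77. 71. 77.] [208. 185.]
-0.12 [65. 71. 76.] [209. 183.]
-0.112 [65. 69. 76.] [210. 181.]
-0.104 [64. 70. 75.] [211. 179.]
-0.096 [64. 70. 75.] [212. 177.]
-0.088 [65. 71. 75.] [213. 176.]
-0.08 [67. 72. 76.] [214. 174.]
-0.072 [66. 70. 76.] [215. 172.]
-0.064 [64. 72. 74.] [216. 170.]
-0.056 [69. 72. 75.] [217. 168.]
-0.048 [66. 71. 76.] [218. 166.]
-0.04 [67. 72. 73.] [219. 165.]
-0.032 [66. 65. 71.] [220. 163.]
-0.024 [58. 59. 72.] [221. 161.]
-0.016 [62. 63. 71.] [222. 159.]
-0.008 [63. 60. 72.] [223. 157.]
0.0 [60. 63. 72.] [224. 156.]
0.008 [66. 62. 72.] [225. 154.]
0.016 [62. 57. 75.] [226. 152.]
0.024 [56. 61. 74.] [227. 151.]
0.032 [69. 75. 77.] [228. 149.]
0.04 [68. 72. 76.] [229. 147.]
0.048 [68. 74. 76.] [230. 146.]
0.056 [66. 71. 74.] [231. 144.]
0.064 [61. 69. 75.] [232. 142.]
0.072 [66. 72. 77.] [233. 141.]
0.08 [66. 71. 75.] [234. 139.]
0.088 [64. 69. 75.] [235. 137.]
0.096 [66. 71. 73.] [235. 136.]
0.104 [64. 68. 74.] [236. 134.]
0.112 [66. 69. 74.] [237. 133.]
0.12 [62. 68. 79.] [238. 131.]
0.128 [ 80. 118. 135.] [239. 130.]
```

View pics/n2.png

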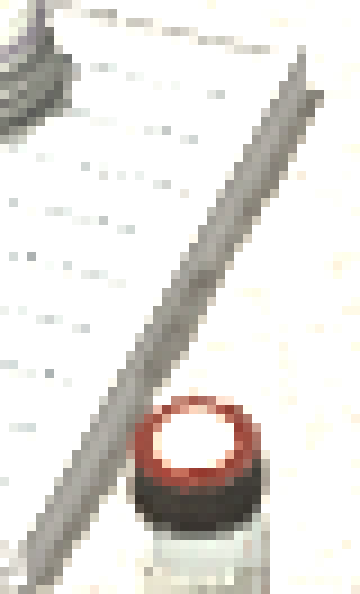

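The notch shows as the dark stretch of the edge face, from −34 to +29 mm about the edge's middle, so its centre is (0.531, 0.2187), push azimuth 137.1°. Lowering in front of it with a 3 mm bias away from the mustard jar.

```bash
python3 -c "
from h import *
delta(.640,.1133,.013,137.1)
"
```

```text
t 15.13 pos [0.6571 0.1018 0.1972] yaw 136.7 zax [-0.003  0.001 -1.   ] F [ 0.4 -0.3 -1.4] grip 0.456 q [ 0.55  0.6  -1.1   1.41  0.53  1.45  0.27]
shift [ 0.0198 -0.0032  0.1843] rot [-0.1 -0.2 -0.4]
```

>>> play_rows:
  series: [0,0.01,-0.0016,0.03,0,0,-0.4,0,0.02,-0.003,0.065,0,0,-0.4,0,0.02,-0.003,0.1,0,0,-0.4,0,0.02,-0.003,0.13,0,0,-0.4,0,0.02,-0.003,0.15,0,0,-0.4,0,0.02,-0.003,0.165,0,0,-0.4,0,0.02,-0.003,0.175,0,0,-0.4,0,0.02,-0.003,0.181,0,0,-0.4,0,0.02,-0.003,0.183,0,0,-0.4,0,0.02,-0.003,0.183,0,0,-0.4]

```text
time: 15.97
position: [0.6417, 0.1122, 0.0164]
tool_rot: [1.151, 2.922, 0.001]
ft_force: [0.1, 0.9, -0.9]
grip_width: 0.454
```

```bash
python3 -c "
from h import *
delta(.640,.1133,.009,137.1)
im=get_image('scene');f=cv2.cvtColor(im['frame'],cv2.COLOR_RGB2BGR)
cv2.imwrite('pics/s11.png',cv2.resize(f[90:215,180:340],None,fx=4.8,fy=4.8,interpolation=cv2.INTER_CUBIC))
im=get_image('wrist');save(im,'w11.png')
delta(.640,.1133,.009,137.1)
"
```

```text
t 15.97 pos [0.6417 0.1122 0.0164] yaw 137.0 zax [ 0.001  0.    -1.   ] F [ 0.1  0.9 -0.9] grip 0.454 q [ 0.51  0.73 -1.    1.63  0.66  1.16  0.17]
shift [ 0.002  -0.0004  0.0074] rot [ 0.   0.  -0.1]
t 16.07 pos [0.6421 0.1125 0.0172] yaw 137.0 zax [ 0.002  0.    -1.   ] F [-0.6  0.6 -0.9] grip 0.454 q [ 0.51  0.73 -1.    1.63  0.66  1.16  0.17]
shift [ 0.0021 -0.0008  0.0082] rot [ 0.1  0.1 -0.1]
```

View pics/s11.png

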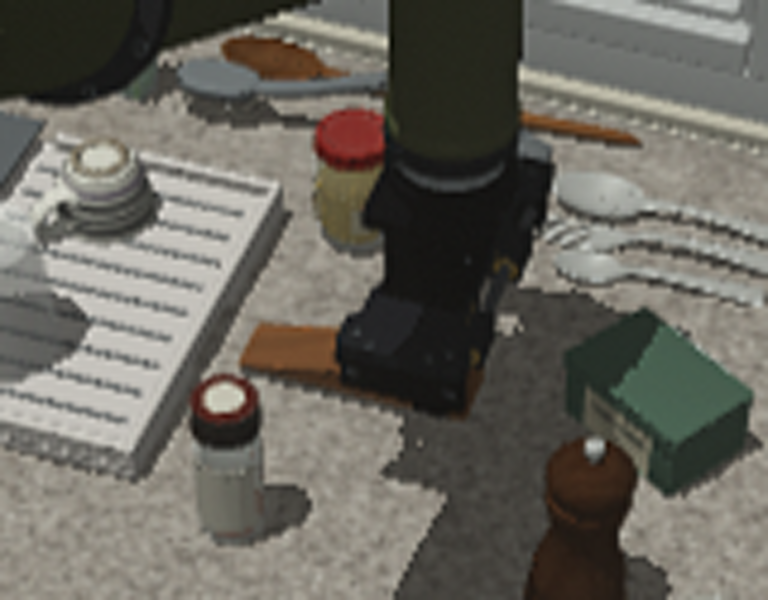

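View pics/w11.png

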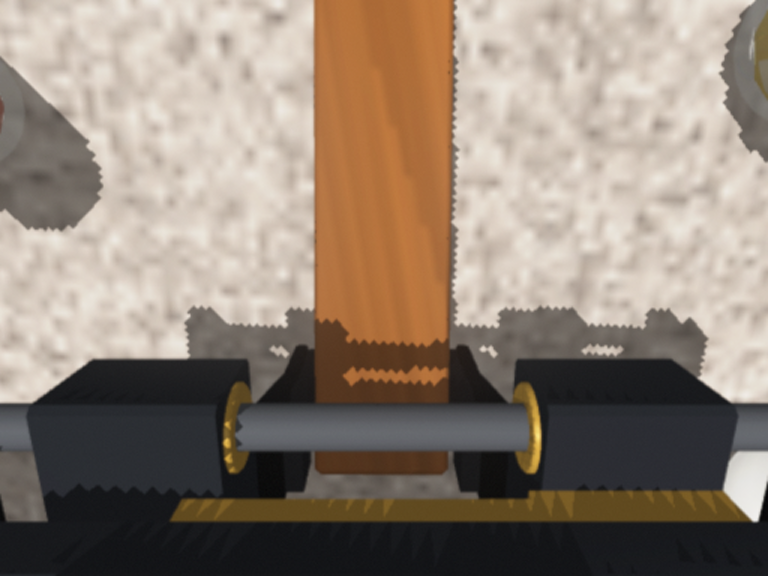

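The wedge points at the notch; thin end at (240–258, 325–370) in the scene crop. Check its position, then lower the last 7 mm.

>>> play_rows:
  series: [0,0,0,0.003,0,0,0,0,0,0,0.006,0,0,0,0,0,0,0.007,0,0,0,0,0,0,0.007,0,0,0,0,0,0,0.007,0,0,0]

```text
time: 16.48
position: [0.6414, 0.1121, 0.0091]
tool_rot: [1.15, 2.923, -0.0]
ft_force: [0.1, -0.2, 0.4]
grip_width: 0.455
```

```bash
python3 -c "
from h import *
delta(.640,.1133,.009,137.1)
im=get_image('scene');f=cv2.cvtColor(im['frame'],cv2.COLOR_RGB2BGR)
cv2.imwrite('pics/s12.png',cv2.resize(f[130:190,200:280],None,fx=10,fy=10,interpolation=cv2.INTER_CUBIC))
import pickle;pickle.dump(im,open('s12.pkl','wb'))
"
```

```text
t 16.48 pos [0.6414 0.1121 0.0091] yaw 137.0 zax [ 0. -0. -1.] F [ 0.1 -0.2  0.4] grip 0.455 q [ 0.5   0.74 -0.99  1.63  0.67  1.15  0.16]
shift [ 0.0018 -0.0001  0.0001] rot [ 0.   0.  -0.1]
```

View pics/s12.png

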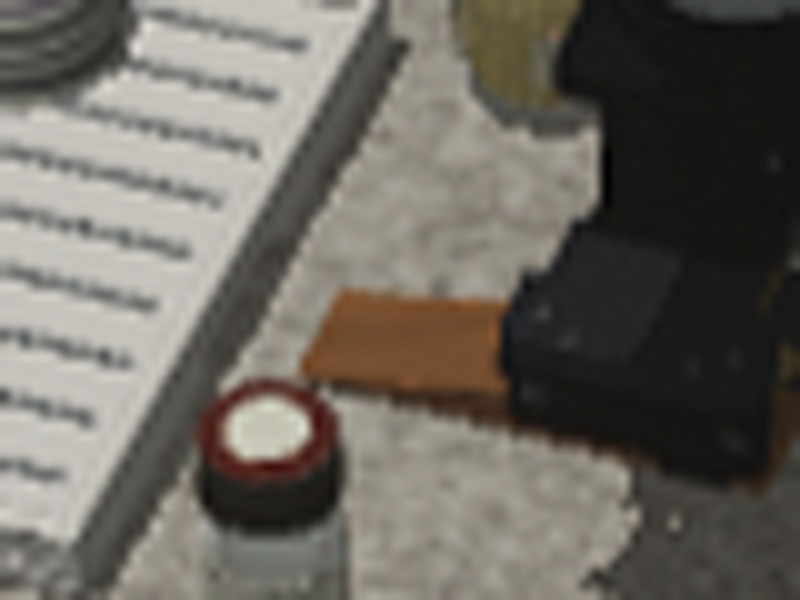

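```bash
python3 -c "
from h import *
import pickle
im=pickle.load(open('s12.pkl','rb'))
N=np.array([.531,.2187]);a=np.radians(137.1);u=np.array([np.cos(a),np.sin(a)]);e=np.array([u[1],-u[0]])
for p in[(340,290),(303,370)]:
    X=onz(im,p[0]/10-.45+200,p[1]/10-.45+130,.004)[:2]; print(X,(X-N)@u,(X-N)@e)
X=np.array([.6414,.1121]);print((X-N)@u,(X-N)@e)
"
```

```text
[0.55938546 0.2131903 ] -0.024544128493960028 0.015286483463904715
[0.53615651 0.18557847] -0.026323880900055913 -0.0207527966029945
-0.15343758065714722 -0.0029374890776700706
```

Thin end is 25 mm short of the edge at y ≈ −3 mm, as planned. Push in along tool x.

>>> play_rows:
  series: [0,0.005,0,0,0,0,0,0,0.012,0,0,0,0,0,0,0.02,0,0,0,0,0,0,0.028,0,0,0,0,0,0,0.036,0,0,0,0,0,0,0.042,0,0,0,0,0,0,0.046,0,0,0,0,0,0,0.05,0,0,0,0,0,0,0.05,0,0,0,0,0,0,0.05,0,0,0,0,0]
  force: 55

```text
time: 17.37
position: [0.6038, 0.1472, 0.0091]
tool_rot: [-1.149, -2.923, -0.001]
ft_force: [-2.4, 0.8, 3.3]
grip_width: 0.456
```

```bash
python3 -c "
from h import *
delta(.640,.1133,.009,137.1)
im=get_image('scene');f=cv2.cvtColor(im['frame'],cv2.COLOR_RGB2BGR)
cv2.imwrite('pics/s13.png',cv2.resize(f[100:190,180:300],None,fx=6.6,fy=6.6,interpolation=cv2.INTER_CUBIC))
"
```

```text
t 17.37 pos [0.6038 0.1472 0.0091] yaw 137.1 zax [-0.001  0.001 -1.   ] F [-2.4  0.8  3.3] grip 0.456 q [ 0.48  0.7  -1.02  1.71  0.65  1.12  0.09]
shift [-0.0496 -0.0002  0.    ] rot [-0.  -0.1 -0. ]
```

View pics/s13.png

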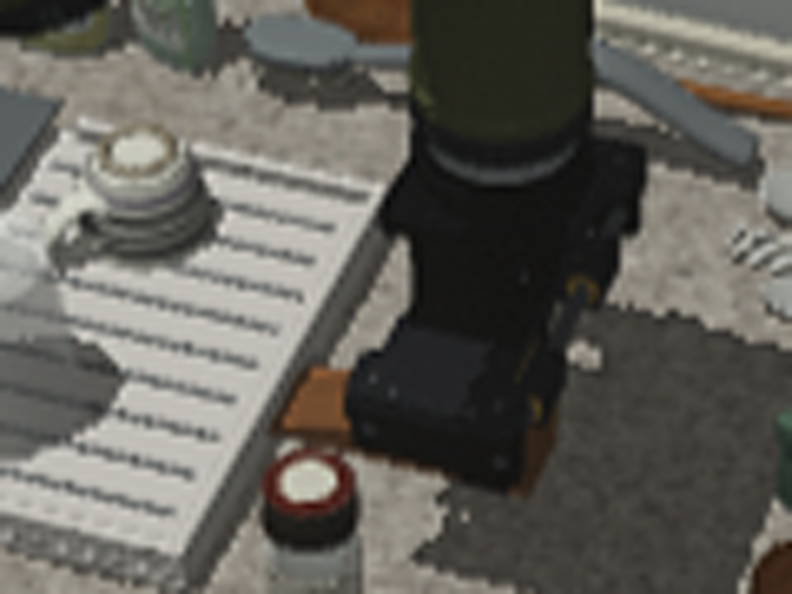

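It has entered the notch cleanly. Continue.

>>> play_rows:
  series: [0,0.005,0,0,0,0,0,0,0.01,0,0,0,0,0,0,0.015,0,0,0,0,0,0,0.02,0,0,0,0,0,0,0.025,0,0,0,0,0,0,0.03,0,0,0,0,0,0,0.035,0,0,0,0,0,0,0.04,0,0,0,0,0,0,0.04,0,0,0,0,0]

```text
time: 18.17
position: [0.577, 0.1715, 0.0091]
tool_rot: [1.151, 2.919, -0.002]
ft_force: [3.0, -3.1, 2.7]
grip_width: 0.458
```

```bash
python3 -c "
from h import *
delta(.640,.1133,.009,137.1)
im=get_image('scene');f=cv2.cvtColor(im['frame'],cv2.COLOR_RGB2BGR)
cv2.imwrite('pics/s14.png',cv2.resize(f[100:190,180:300],None,fx=6.6,fy=6.6,interpolation=cv2.INTER_CUBIC))
"
```

```text
t 18.17 pos [0.577  0.1715 0.0091] yaw 137.0 zax [ 0.003 -0.003 -1.   ] F [ 3.  -3.1  2.7] grip 0.458 q [ 0.46  0.66 -1.04  1.76  0.64  1.09  0.03]
shift [-0.0858  0.0005  0.0004] rot [ 0.   0.2 -0.1]
```

View pics/s14.png

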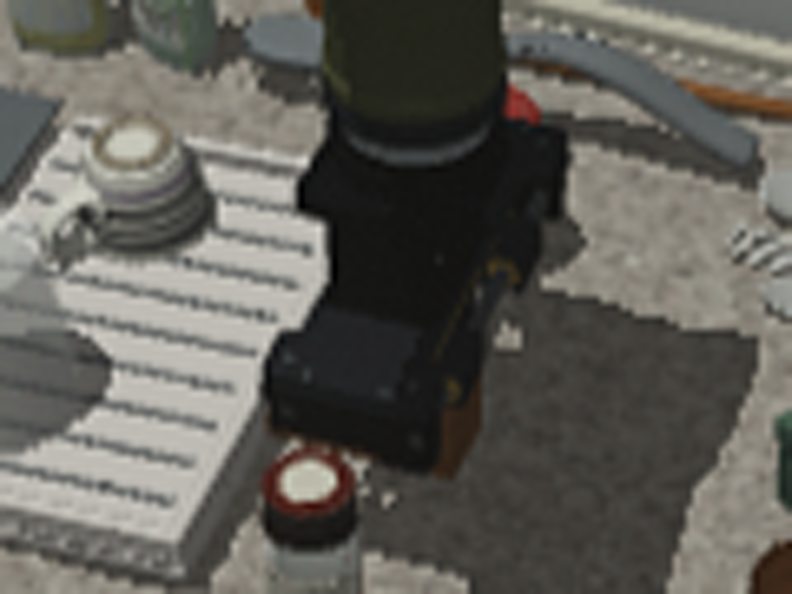

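About 62 mm in, 4 N resisting, tray lifting. Slower now.

>>> play_rows:
  series: [0,0.003,0,0,0,0,0,0,0.006,0,0,0,0,0,0,0.009,0,0,0,0,0,0,0.012,0,0,0,0,0,0,0.015,0,0,0,0,0,0,0.017,0,0,0,0,0,0,0.017,0,0,0,0,0]

```text
time: 18.8
position: [0.5648, 0.1829, 0.0091]
tool_rot: [1.152, 2.919, -0.002]
ft_force: [4.3, -3.7, 3.0]
grip_width: 0.454
```

>>> play_rows:
  series: [0,0.001,0,0,0,0,0,0,0.002,0,0,0,0,0,0,0.003,0,0,0,0,0,0,0.003,0,0,0,0,0]

```text
time: 19.13
position: [0.563, 0.1846, 0.0091]
tool_rot: [1.152, 2.918, -0.002]
ft_force: [4.5, -4.4, 1.4]
grip_width: 0.454
```

>>> play_rows:
  series: [0,0.001,0,0,0,0,0,0,0.002,0,0,0,0,0,0,0.003,0,0,0,0,0,0,0.003,0,0,0,0,0]

```text
time: 19.47
position: [0.5609, 0.1867, 0.0091]
tool_rot: [1.152, 2.918, -0.002]
ft_force: [4.5, -4.6, 1.8]
grip_width: 0.457
```

>>> play_rows:
  series: [0,0.001,0,0,0,0,0,0,0.002,0,0,0,0,0,0,0.003,0,0,0,0,0,0,0.003,0,0,0,0,0]

```text
time: 19.8
position: [0.5594, 0.188, 0.0091]
tool_rot: [1.153, 2.917, -0.002]
ft_force: [6.0, -5.5, 2.0]
grip_width: 0.454
```

>>> play_rows:
  series: [0,0.001,0,0,0,0,0,0,0.002,0,0,0,0,0,0,0.002,0,0,0,0,0]

```text
time: 20.05
position: [0.5592, 0.1881, 0.0091]
tool_rot: [1.154, 2.914, -0.003]
ft_force: [9.4, -7.4, 1.0]
grip_width: 0.453
```

>>> play_rows:
  series: [0,0.001,0,0,0,0,0,0,0.002,0,0,0,0,0,0,0.002,0,0,0,0,0]

```text
time: 20.3
position: [0.559, 0.1882, 0.0091]
tool_rot: [1.154, 2.912, -0.004]
ft_force: [11.5, -9.2, -0.2]
grip_width: 0.46
```

>>> play_rows:
  series: [0,0.001,0,0,0,0,0,0,0.002,0,0,0,0,0,0,0.003,0,0,0,0,0,0,0.003,0,0,0,0,0]

```text
time: 20.63
position: [0.5588, 0.1883, 0.0091]
tool_rot: [1.156, 2.908, -0.005]
ft_force: [15.5, -11.9, -2.0]
grip_width: 0.454
```

>>> play_rows:
  series: [0,0.001,0,0,0,0,0,0,0.001,0,0,0,0,0]

```text
time: 20.8
position: [0.5586, 0.1883, 0.0091]
tool_rot: [1.156, 2.907, -0.006]
ft_force: [16.4, -12.7, -3.5]
grip_width: 0.453
```

```bash
python3 -c "
from h import *
delta(.640,.1133,.009,137.1)
im=get_image('scene');f=cv2.cvtColor(im['frame'],cv2.COLOR_RGB2BGR)
cv2.imwrite('pics/s15.png',cv2.resize(f[100:190,180:300],None,fx=6.6,fy=6.6,interpolation=cv2.INTER_CUBIC))
"
```

```text
t 20.8 pos [0.5586 0.1883 0.0091] yaw 136.6 zax [ 0.011 -0.008 -1.   ] F [ 16.4 -12.7  -3.5] grip 0.453 q [ 0.45  0.64 -1.05  1.8   0.64  1.08 -0.02]
shift [-0.1106  0.0014  0.0016] rot [ 0.1  0.8 -0.5]
```

View pics/s15.png

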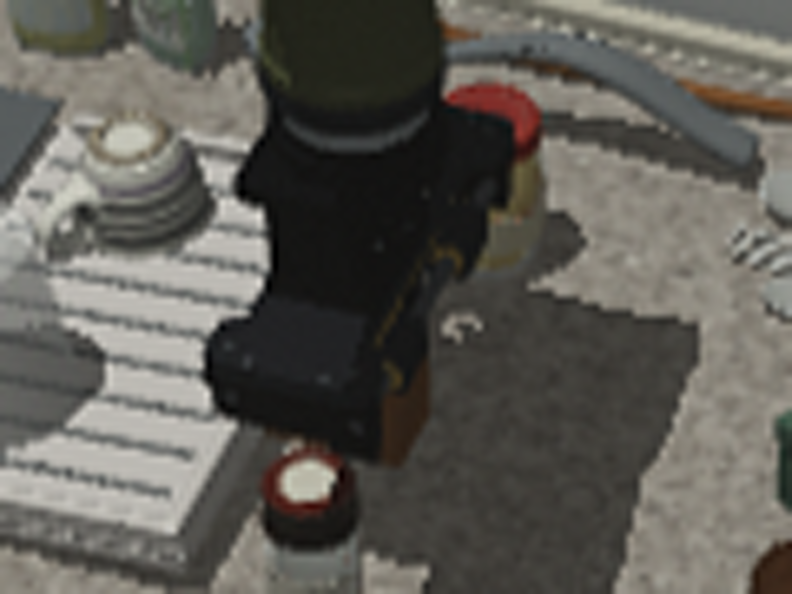

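The wedge has jammed: position stalled at about 20.7 N push, tray edge raised, mustard and spice jar untouched. Let go.

>>> play_rows:
  series: [55,0,0,0,0,0,0,65,0,0,0,0,0,0,75,0,0,0,0,0,0,75,0,0,0,0,0,0,75,0,0,0,0,0,0,75,0,0,0,0,0,0]

```text
time: 21.35
position: [0.5498, 0.1973, 0.0087]
tool_rot: [-1.148, -2.923, 0.0]
ft_force: [0.0, -0.0, 0.1]
grip_width: 0.733
```

```bash
python3 -c "
from h import *
delta(.5586,.1883,.2,137.1)
im=get_image('wrist');save(im,'w16.png')
"
```

```text
t 21.35 pos [0.5498 0.1973 0.0087] yaw 137.1 zax [-0.001  0.    -1.   ] F [ 0.  -0.   0.1] grip 0.733 q [ 0.44  0.64 -1.05  1.81  0.63  1.08 -0.02]
shift [-0.0125 -0.0007 -0.1913] rot [-0. -0.  0.]
```

View pics/w16.png

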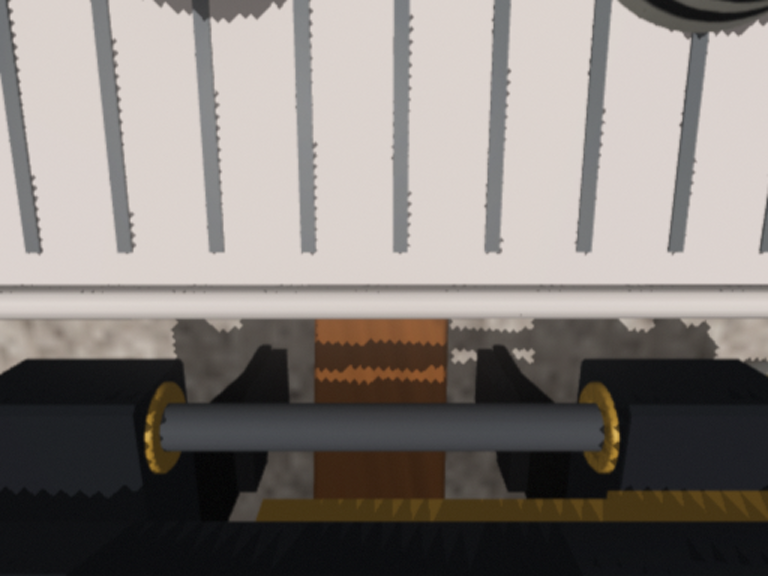

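Released; wedge square under the tray edge. Back off slightly and rise.

>>> play_rows:
  series: [75,-0.004,0,0,0,0,0,75,-0.008,0,-0.01,0,0,0,75,-0.008,0,-0.04,0,0,0,75,-0.008,0,-0.08,0,0,0,75,-0.008,0,-0.12,0,0,0,75,-0.008,0,-0.16,0,0,0,75,-0.008,0,-0.2,0,0,0,75,-0.008,0,-0.2,0,0,0]

```text
time: 22.07
position: [0.5599, 0.1938, 0.2179]
tool_rot: [1.147, 2.914, 0.013]
ft_force: [1.0, 0.7, -0.3]
grip_width: 0.75
```

>>> play_rows:
  series: [75,-0.08,0,0,0,0,0,75,-0.08,0,0,0,0,0,75,-0.08,0,0,0,0,0,75,-0.08,0,0,0,0,0]

```text
time: 22.4
position: [0.6168, 0.1333, 0.2086]
tool_rot: [-1.159, -2.919, -0.0]
ft_force: [-1.1, 0.2, -0.8]
grip_width: 0.753
```

```bash
python3 -c "
from h import *
delta(.5586,.1883,.2,137.1)
im=get_image('wrist');save(im,'w17.png')
S=get_image('scene');save(S,'s17.png');f=cv2.cvtColor(S['frame'],cv2.COLOR_RGB2BGR)
cv2.imwrite('pics/s17c.png',cv2.resize(f[100:190,180:300],None,fx=6.6,fy=6.6,interpolation=cv2.INTER_CUBIC))
T=get_image('top');save(T,'t17.png')
import pickle;pickle.dump((im,S,T),open('f.pkl','wb'))
"
```

```text
t 22.4 pos [0.6168 0.1333 0.2086] yaw 136.7 zax [-0.  0. -1.] F [-1.1  0.2 -0.8] grip 0.753 q [ 0.58  0.54 -1.16  1.49  0.49  1.44  0.22]
shift [0.08   0.0001 0.0086] rot [-0.  -0.  -0.4]
```

View pics/w17.png

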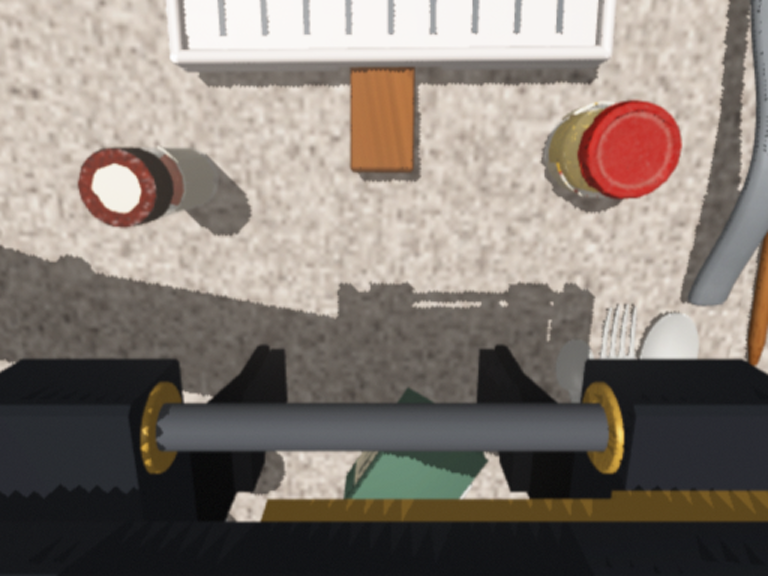

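View pics/s17c.png

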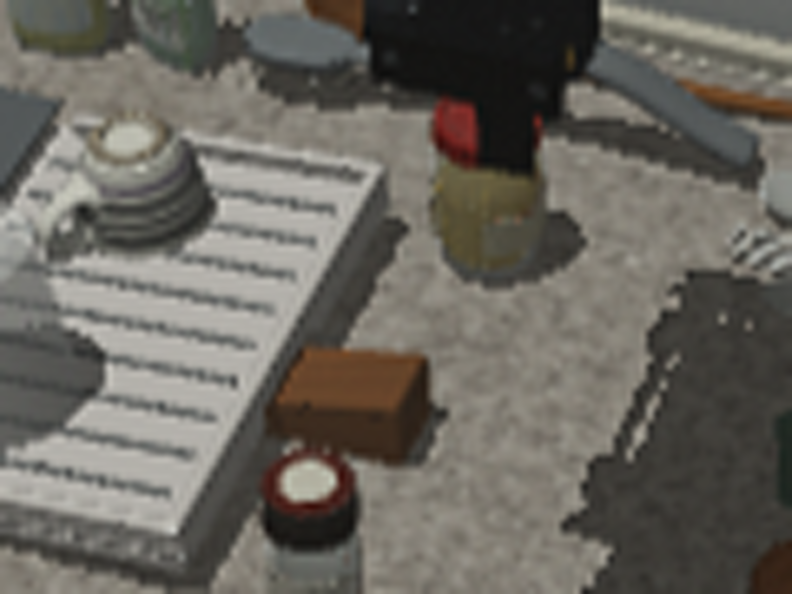

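View pics/s17.png

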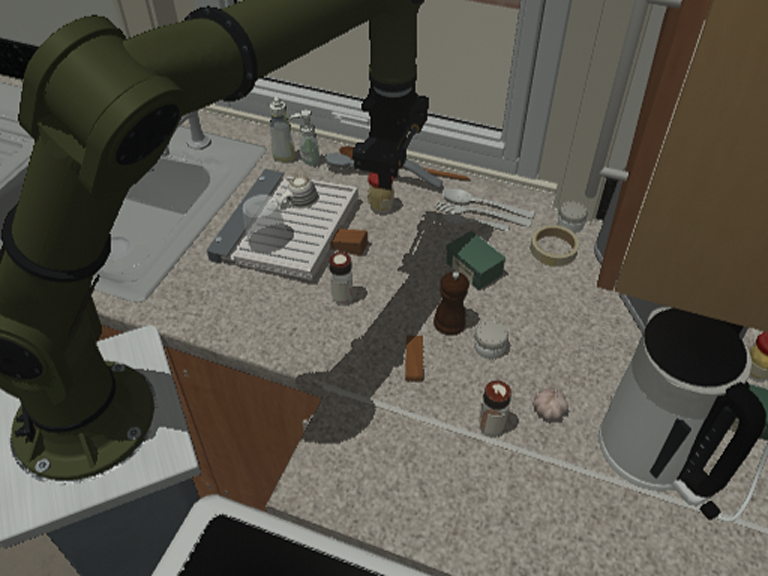

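The wedge sits square under the raised tray edge with heel at (352–413,170) in the wrist view; everything else stands. Measure the end pose.

```bash
python3 - <<'E'
from h import *
import pickle
W,S,T=pickle.load(open('f.pkl','rb'))
N=np.array([.531,.2187]);a=np.radians(137.1);u=np.array([np.cos(a),np.sin(a)]);e=np.array([u[1],-u[0]])
w=lambda x,y:(x/1.5-.17,y/1.5-.17)
c=lambda x,y:(x/6.6-.42+180,y/6.6-.42+100)
for n,p in [("W",w(352,169)),("W",w(412,170))]:
    X=onz(W,*p,.04)[:2];print(n,X,((X-N)@u).round(4),((X-N)@e).round(4))
for p in [c(430,357),c(395,408)]:
    X=onz(S,*p,.04)[:2];print("S",X,((X-N)@u).round(4),((X-N)@e).round(4))
def tri(a,b):
    c1,d1=ray(S,*a);c2,d2=ray(W,*b)
    s=np.linalg.lstsq(np.stack([d1,-d2],1),c2-c1,rcond=None)[0]
    p,q=c1+s[0]*d1,c2+s[1]*d2
    return ((p+q)/2).round(4),np.linalg.norm(p-q).round(4)
print("rim far",tri(c(384,168),w(612,52)),"near",tri(c(180,532),w(175,57)))
print("heel far top",tri(c(430,357),w(412,170)),"near",tri(c(395,408),w(352,169)))
E
```

```text
W [0.55936594 0.16255616] -0.059 -0.0218
W [0.58530352 0.18918715] -0.0599 0.0153
S [0.58491981 0.1840045 ] -0.0631 0.0113
S [0.55779135 0.15996165] -0.0596 -0.0248
rim far (array([0.6179, 0.3218, 0.0336]), np.float64(0.0021)) near (array([0.4434, 0.1304, 0.0378]), np.float64(0.0037))
heel far top (array([0.5863, 0.1891, 0.035 ]), np.float64(0.0013)) near (array([0.5591, 0.1625, 0.0373]), np.float64(0.0006))
```

Pose is good: heel at −61 mm, so about 89 mm in (25.4 mm high at the edge, which is the stop), y ≈ −4 mm. The contact force can't be seen, so I'll prove the jam with a last straight push on the heel with shut fingers, held high enough to clear the jars.

```bash
python3 -c "
from h import *
delta(.6030,.1465,.02,137.1)
"
```

```text
t 22.55 pos [0.6141 0.1379 0.2092] yaw 137.1 zax [-0.     0.001 -1.   ] F [-0.2  1.  -0. ] grip 0.752 q [ 0.58  0.53 -1.17  1.5   0.49  1.44  0.22]
shift [ 0.0138 -0.0014  0.1892] rot [ 0. -0.  0.]
```

>>> play_rows:
  series: [0,0.0138,-0.0014,0,0,0,0,0,0.0138,-0.0014,0.02,0,0,0,0,0.0138,-0.0014,0.05,0,0,0,0,0.0138,-0.0014,0.08,0,0,0,0,0.0138,-0.0014,0.11,0,0,0,0,0.0138,-0.0014,0.14,0,0,0,0,0.0138,-0.0014,0.165,0,0,0,0,0.0138,-0.0014,0.18,0,0,0,0,0.0138,-0.0014,0.188,0,0,0,0,0.0138,-0.0014,0.188,0,0,0]
  force: 20

```text
time: 23.38
position: [0.6024, 0.1457, 0.02]
tool_rot: [-1.147, -2.923, 0.001]
ft_force: [0.6, 0.1, 0.1]
grip_width: 0.076
```

>>> play_rows:
  series: [0,0,0,0,0,0,0,0,0,0,0,0,0,0,0,0,0,0,0,0,0,0,0,0,0,0,0,0]

```text
time: 23.72
position: [0.6046, 0.1453, 0.0222]
tool_rot: [1.15, 2.922, 0.001]
ft_force: [-0.1, -0.0, -0.2]
grip_width: 0.008
```

```bash
python3 -c "
from h import *
delta(.582,.1655,.02,137.1)
im=get_image('wrist');save(im,'w18.png')
"
```

```text
t 23.72 pos [0.6046 0.1453 0.0222] yaw 137.0 zax [ 0.002  0.    -1.   ] F [-0.1 -0.  -0.2] grip 0.008 q [ 0.5   0.68 -1.04  1.7   0.64  1.14  0.09]
shift [ 0.0303 -0.0007  0.0022] rot [ 0.1  0.1 -0.1]
```

View pics/w18.png

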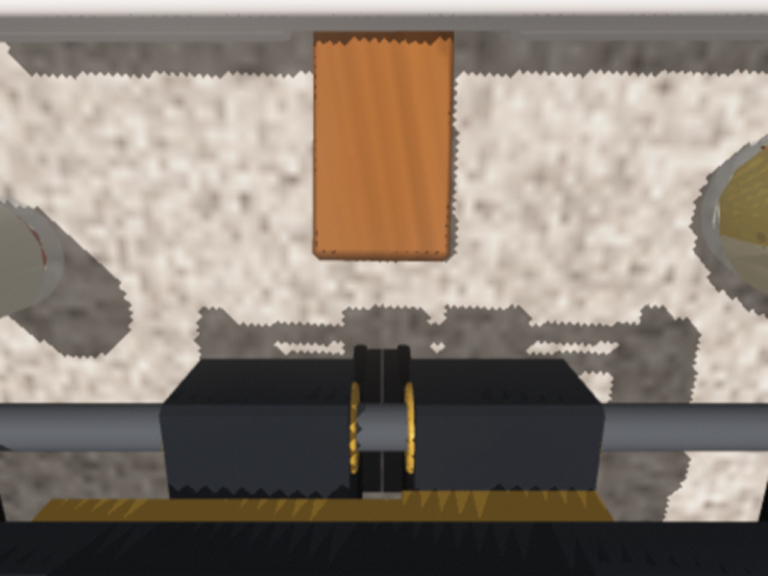

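The fingers are centred behind the heel (383,258), and the notch sides at x≈290 and 520 show the wedge about 6 mm off centre, well within tolerance. Push.

>>> play_rows:
  series: [0,0.008,0,0,0,0,0,0,0.016,0,0,0,0,0,0,0.022,0,0,0,0,0,0,0.026,0,0,0,0,0,0,0.029,0,0,0,0,0,0,0.031,0,0,0,0,0,0,0.031,0,0,0,0,0]

```text
time: 24.35
position: [0.5812, 0.1661, 0.0209]
tool_rot: [1.15, 2.923, -0.001]
ft_force: [0.4, -0.4, -0.6]
grip_width: 0.002
```

>>> play_rows:
  series: [0,0.001,0,0,0,0,0,0,0.002,0,0,0,0,0,0,0.002,0,0,0,0,0]

```text
time: 24.6
position: [0.581, 0.1663, 0.0209]
tool_rot: [1.151, 2.921, -0.001]
ft_force: [4.0, -3.1, -0.6]
grip_width: 0.008
```

Contact, with the heel not giving at 5 N.

>>> play_rows:
  series: [0,0.001,0,0,0,0,0,0,0.002,0,0,0,0,0,0,0.003,0,0,0,0,0,0,0.003,0,0,0,0,0]

```text
time: 24.93
position: [0.5809, 0.1663, 0.021]
tool_rot: [1.153, 2.916, -0.002]
ft_force: [8.0, -4.8, -4.1]
grip_width: 0.008
```

>>> play_rows:
  series: [0,0.001,0,0,0,0,0,0,0.002,0,0,0,0,0,0,0.003,0,0,0,0,0,0,0.003,0,0,0,0,0]

```text
time: 25.27
position: [0.5808, 0.1663, 0.0211]
tool_rot: [1.154, 2.912, -0.003]
ft_force: [12.7, -7.5, -4.9]
grip_width: 0.003
```

>>> play_rows:
  series: [0,0.001,0,0,0,0,0,0,0.002,0,0,0,0,0,0,0.003,0,0,0,0,0,0,0.003,0,0,0,0,0]

```text
time: 25.6
position: [0.5805, 0.1662, 0.0212]
tool_rot: [1.155, 2.908, -0.004]
ft_force: [15.2, -10.0, -6.1]
grip_width: 0.003
```

>>> play_rows:
  series: [0,0,0,0,0,0,0]

```text
time: 25.68
position: [0.5805, 0.1663, 0.0212]
tool_rot: [1.155, 2.908, -0.004]
ft_force: [16.1, -10.2, -6.7]
grip_width: 0.005
```

It held 19 N without moving, so it is jammed. Back away and rise.

>>> play_rows:
  series: [0,-0.005,0,0,0,0,0,0,-0.012,0,0,0,0,0,0,-0.025,0,0,0,0,0,0,-0.045,0,0,0,0,0,0,-0.05,0,-0.03,0,0,0,0,-0.05,0,-0.07,0,0,0,0,-0.05,0,-0.11,0,0,0,0,-0.05,0,-0.15,0,0,0,0,-0.05,0,-0.19,0,0,0,0,-0.05,0,-0.19,0,0,0]

```text
time: 26.52
position: [0.6127, 0.1427, 0.2194]
tool_rot: [1.146, 2.917, 0.013]
ft_force: [0.3, 1.3, 0.4]
grip_width: 0.002
```

>>> play_rows:
  series: [0,0,0,0,0,0,0,0,0,0,0,0,0,0,0,0,0,0,0,0,0]

```text
time: 26.77
position: [0.6088, 0.1393, 0.2092]
tool_rot: [-1.149, -2.921, 0.002]
ft_force: [-0.3, 0.3, -1.3]
grip_width: 0.01
```

```bash
python3 - <<'E'
from h import *
W=get_image('wrist');save(W,'w19.png');S=get_image('scene');save(S,'s19.png')
delta(.58,.16,.2,137)
E
```

```text
t 26.87 pos [0.6089 0.1393 0.2091] yaw 137.1 zax [-0.003 -0.    -1.   ] F [ 0.1 -1.2 -0.6] grip 0.002 q [ 0.58  0.53 -1.17  1.51  0.48  1.43  0.21]
shift [ 0.0352 -0.0044  0.0092] rot [-0.1 -0.1  0.1]
```

View pics/w19.png

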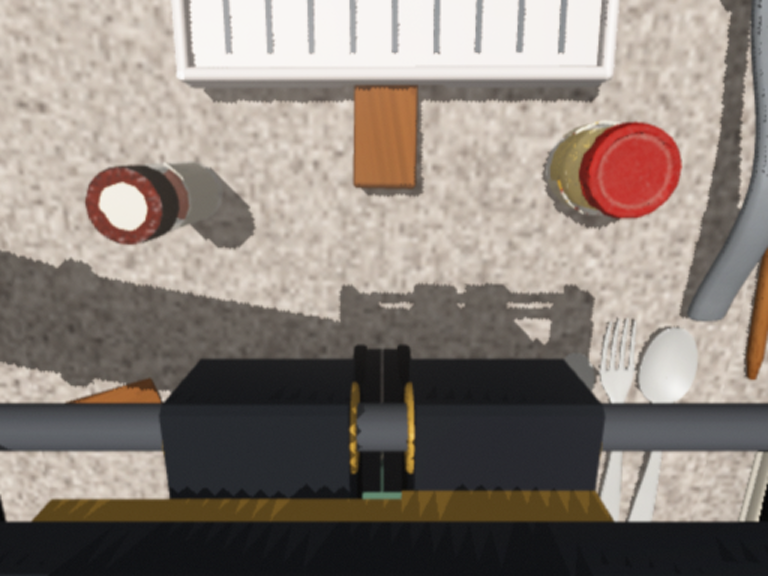

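View pics/s19.png

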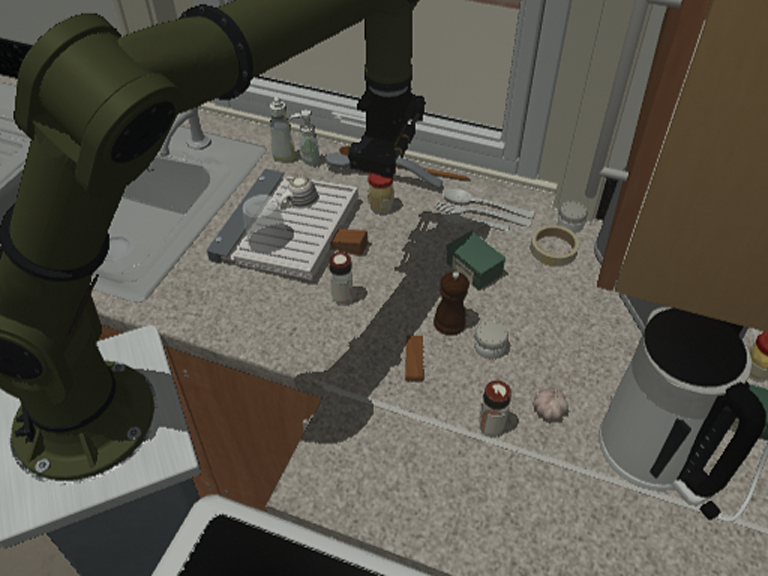

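The wedge is still in place at (385,135) in the wrist view, the mill is upright at (450,305) in the scene view, all bystanders are in their places, and the arm is clear. Handing in.

```bash
python3 -c "
from bench import *
print(close_job())"
```

```text
the job is handed in; nothing more can be done
None
```

I moved the pepper mill about 24 cm away and stood it upright between the small wedge and the timer. Then I pushed the big wedge thin end first through the notch until it jammed, let go of it and handed the job in at about 27 s.

**Wedge:** The final measurements put it about 89 mm under the tray, square to the edge and 4 to 6 mm off the notch centre. It stalled at about 20.7 N of push, and after release a second push of about 19 N on the heel moved it less than 1 mm.

**Rest of the scene:** The last pictures show the mill, jars, glass, cup and small wedge all standing in place, with the arm clear.

**What I couldn't confirm:**
- **Tray at its stop:** The cameras measured the rim rising only 5 to 12 mm, against the expected 14 mm. I relied on the hard stall and on the wedge being 25.4 mm high at the edge at that depth.
- **Contact force:** I couldn't measure the force between wedge and tray directly; the pushes are the only evidence for it.

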